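# Lay the spacer, tuck the cover under the retaining leaf and hold it down

## Task

Assemble the imaging chamber on the black jig: lay the orange spacer frame flat in the white outline on the sprung grey platen (its grip tab on the left as you look towards the yellow leaf) and let go of it, then lay the blue cover plate over it, sliding the cover's front edge about 25 mm under the yellow hinged leaf, square to it and without lifting the leaf. Press the cover flat so that the platen goes down to the end of its 5 mm spring travel, and finish while still holding it pressed there. Leave the dish, the phone and the dropper bottle alone.

Things in the scene. Friction and masses are not known exactly. Their poses are not given: they have to be found in the camera images.
- jig: Fixed black assembly jig, base x = -115 to +110, y = +-80, z = 0 to 12 mm; origin on the table top. x points from the open end (roughly nearest the robot) to the end with the yellow leaf, z up. Sprung grey platen: x = -95 to +65, y = +-65 mm, top at z = 26 mm when up. Behind the leaf's opening a black stop with its face at x = +79 mm, top z = 40 mm; hinge cheeks (y = +-60 mm) reach z = 50 mm
- seat (a point): centre of the white outline on the platen's top face, where the spacer's origin belongs; at jig x = -15, y = 0, z = 26 mm when the platen is up; moves down with it. Axes as the jig's
- leaf_edge (a point): fixed jig point: middle of the closed leaf's free edge, underside: jig x = +35, y = 0, z = 41 mm; jig axes. The leaf (50 x 100 x 3 mm) lies level from there to its hinge at jig x = +85 mm. It is light (40 g): the least push from below lifts it. With spacer (4 mm) and cover (5 mm) on the unpressed platen, 6 mm stay free below it
- leaf (a joint): hinge of the yellow leaf, rad; 0 = lying level, growing as its free edge rises (0.1 rad is 5 mm at the edge)
- platen (a joint): how far the sprung platen is pressed down, m; 0 = up, 0.005 = hard stop. The weight of spacer and cover does not move it; it begins to sink at about 1.5 N and reaches the stop at about 7.5 N of push
- spacer: loose orange frame, 80 (x) x 70 (y) x 4 mm sheet with a 40 x 40 mm window, about 60 g. Origin: centre of the frame's underside; z up. An ear on its +y edge (to y = +62 mm) carries an upright grip tab, 10 mm thick in y, 30 mm long in x, centred at x = 0, y = +56, up to z = 36 mm. Laid right, its x axis points along the jig's x
- spacer_tab (a point): the middle of the spacer's grip tab: spacer x = 0, y = +56, z = 26 mm
- cover: loose blue-painted metal cover plate, 110 (x) x 70 (y) x 5 mm, about 120 g, with a glassy square towards its front. Origin: centre of the underside, z up. An upright blue grip tab, 10 mm thick in x, 30 mm wide in y, stands at x = -20, y = 0, from the plate up to z = 36 mm. The front edge to be tucked is the +x edge, at x = +55 mm
- cover_nose (a point): middle of the cover's front edge, on its underside: cover x = +55, y = 0, z = 0
- dish: bystander: loose clear round dish, diameter 90, height 16 mm; origin under its centre
- phone: bystander: loose grey phone lying flat, 150 (x) x 72 (y) x 9 mm; origin under its centre
- dropper: bystander: loose amber dropper bottle, diameter 32, height 60 mm; origin under its centre
Things that resemble listed ones, but are neither listed nor needed, are in the scene too. Several things look just like the spacer: the one meant starts nearest to the robot's base.

How it is judged:
By the outcome, as a careful person would: the job done as asked, in the order asked, and still so for the second after the job is handed in, while the arm keeps its last pose, push and grip.
It also fails if it takes over 54 s, if anything falls off the work surface, if the arm or the gripper's body presses on something with over 40 N, if the wrist force passes 120 N, or if a joint passes its speed limit or range.

## Robot

A 6-joint arm with a two-finger parallel gripper is mounted at the origin on the work surface. World frame = base frame: x ahead of the robot, y to its left, z up, the work surface at z = 0. Lengths are in m, angles in rad, forces in N, time in s.
With the tool pointing down it reaches from about 0.375 to 0.75 m from the base axis. Payload 9 kg.
Tool frame: the origin (TCP) lies between the finger pads; the fingertips stand 8 mm ahead of it and the grasp point (between the pads) lies 11 mm behind it; z points along the fingers, y is the direction in which the jaws open and shut (so a half turn about z gives the same grasp; the last joint's range is limited). The gripper opens to 85 mm and grips with 20 to 120 N. Pads are 22 mm wide; open, the fingers measure 114 mm over their backs; the gripper's body (76 mm by 85 mm) begins 54 mm behind the grasp point. The pads swing forward as they close: fully open they stand 13 mm farther back than shut.
Start: joints at [1.034, 0.104, 0.097, 1.564, 0, 1.353], TCP at [0.188, 0.57, 0.239] pointing down, gripper open.
Joint ranges: [-2.99, 2.99], [-0.84, 1.86], [-1.1, 1.16], [-1.84, 2.11], [-1.51, 1.56], [-3.14, 3.14]. Speed limits (rad/s): [2.22, 2.22, 2.57, 3.14, 3.14, 3.14].

## Interface

Orientations are given as a unit quaternion [x, y, z, w].
In Python, from station import bot, cams gives the robot as it stands.
- The arm moves only by the shell command python3 -m creep 'ROWS' [FORCE]. ROWS is JSON, a list of rows, each a list of 3 entries, a list of its own where there are three numbers: the shift along the tool's x, y, z in units of 25 mm (1.0 is 25 mm), then the turn, a rotation vector about the tool's x, y, z in units of 6 degrees (1.0 is 6 degrees), then the closure in counts, from 0 (fully open) to 255 (shut). A call has exactly 8 rows; each row shifts and turns the pose as measured when the row begins, along the tool's axes as they then stand; what a row does not reach is not made up. A row lasts 1/12 s, in which the tool goes at most 41.7 mm and 7.16 degrees, less where a joint would pass 70% of its speed; a pose out of reach is approached as far as the arm can. A call is refused whole if a number of a shift passes 1 or a number of a turn 1, either way. A call with a gripper value outside its range is refused whole. The fingers move at their own pace and stop on an object; FORCE is the grip in N (left out, the last holds). Time passes only in rows, so rows that do not move let the fingers close, or fill a call up. It gives the time, the measured TCP pose, the force and the opening at its end, in the units of the state.
- bot.sense(): the state, without advancing time (a new reading comes with each control period).
- cams.get_image(name): name is "side" or "top"; returns a dict with "image" (400x640x3 uint8, red, green, blue), "mtx" (3x3 intrinsics, pixels), "extrinsics" (4x4, takes a point from world to camera coordinates). Camera axes: x right, y down, z forward; pixel columns grow to the right and rows downward; lengths in m; the calibration is good to about 2 mm. A picture is of the moment at which its call begins. There is no depth.
- bot.finish_job(): hands the job in, once; it reports no verdict.
The state is a dict: "time": time; "q": joint angles; "joint_vel": joint speeds; "tau": joint torques, N m; "tool_pos": TCP position; "ee_rot": TCP orientation; "ft_force": force on the tool from outside, world axes, zero at the start; "wrist_torque": the same for the moment, N m; "opening": finger opening in m.
Only numpy, scipy, OpenCV 4.12 (cv2) and the standard library are available. Lean on these libraries where they do the work, as an engineer would, in place of code of your own. Each camera call takes 0.05 s, during which the arm holds its last target.

## Working session

There is one attempt and no reset: what is moved stays moved. The work goes in short steps, Python scripts to look and compute and a shell command to move; the robot and the scene stay as the last step left them, time stands still between calls to the robot, and variables do not carry over. Pictures are saved under pics/ and viewed, and the job is handed in when it is done.

```bash
ls; mkdir -p pics
python3 - <<'E'
from station import bot,cams
import cv2,json
for n in ("side","top"):
    d=cams.get_image(n); cv2.imwrite(f"pics/{n}0.png",d["image"][:,:,::-1]); print(n,d["mtx"].tolist(),d["extrinsics"].round(4).tolist())
s=bot.sense(); print({k:s[k] for k in("time","tool_pos","ee_rot","ft_force","opening")})
E
```

```text
pics
side [[370.43832573432553, 0.0, 319.0138211092969], [0.0, 370.43832573432553, 195.75764364561098], [0.0, 0.0, 1.0]] [[-0.9423, -0.3343, 0.0196, 0.5488], [-0.2576, 0.6864, -0.6801, 0.2614], [0.2139, -0.6459, -0.7328, 0.8584], [0.0, 0.0, 0.0, 1.0]]
top [[438.71962942958027, 0.0, 326.81958126220457], [0.0, 438.71962942958027, 193.59300556937288], [0.0, 0.0, 1.0]] [[-0.0226, -0.9997, -0.003, -0.0932], [-0.9956, 0.0227, -0.091, 0.6219], [0.0911, 0.0009, -0.9958, 1.3704], [0.0, 0.0, 0.0, 1.0]]
{'time': 0.1, 'tool_pos': array([0.18791322, 0.56951821, 0.23857727]), 'ee_rot': array([ 1.58721357e-01,  9.87323236e-01, -5.55870197e-04, -2.22103426e-04]), 'ft_force': array([ 0.54543562, -0.37448054, -0.16691798]), 'opening': 0.08529170744146107}
```

View pics/side0.png

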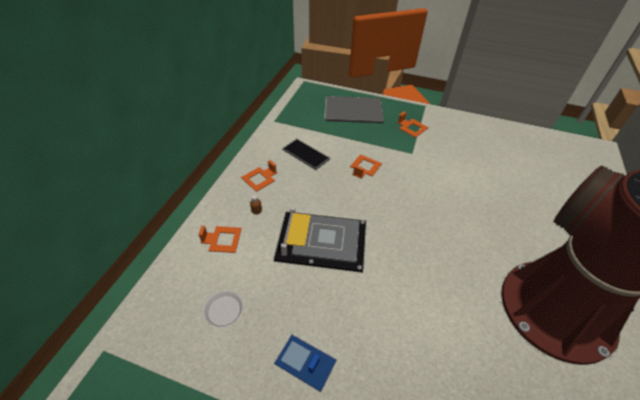

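View pics/top0.png

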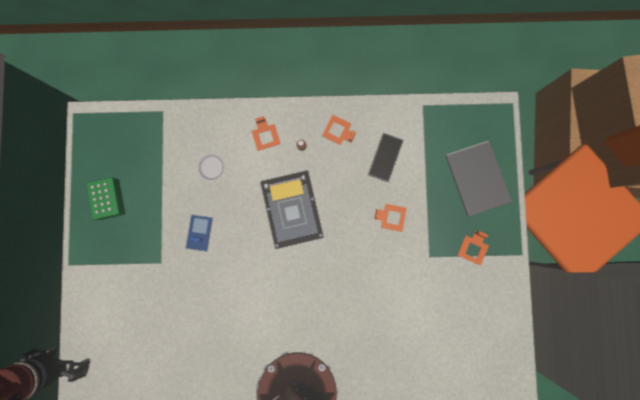

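The top view shows the jig at about (292,208) and the cover at (199,233). The orange frame nearest the base is at (393,217), with its tab to image left at (378,215). Next I'll measure these.

```bash
cat > h.py <<'E'
import numpy as np,cv2
from station import bot,cams
from scipy.spatial.transform import Rotation as R
def ray(d,uv):
    K,E=d["mtx"],d["extrinsics"]; r=E[:3,:3].T@np.linalg.inv(K)@np.array([uv[0],uv[1],1.]); c=-E[:3,:3].T@E[:3,3]; return c,r
def onz(d,uv,z):
    c,r=ray(d,uv); return c+r*(z-c[2])/r[2]
def proj(d,p):
    q=d["extrinsics"][:3,:3]@np.asarray(p)+d["extrinsics"][:3,3]; q=d["mtx"]@q; return q[:2]/q[2]
def tri(d1,u1,d2,u2):
    A=[];b=[]
    for d,u in((d1,u1),(d2,u2)):
        c,r=ray(d,u); r/=np.linalg.norm(r); P=np.eye(3)-np.outer(r,r);A.append(P);b.append(P@c)
    x=np.linalg.lstsq(np.vstack(A),np.hstack(b),rcond=None)[0]; return x
def crop(img,x0,y0,w,h,s,name):
    cv2.imwrite(name,cv2.resize(img[y0:y0+h,x0:x0+w,::-1],None,fx=s,fy=s,interpolation=cv2.INTER_CUBIC))
def mask(img,col):
    H=cv2.cvtColor(img,cv2.COLOR_RGB2HSV); lo,hi=dict(orange=((5,150,100),(14,255,255)),blue=((100,100,50),(125,255,255)),yellow=((18,130,120),(30,255,255)))[col]
    return cv2.inRange(H,lo,hi)
def blobs(img,col,amin=20):
    n,l,st,c=cv2.connectedComponentsWithStats(mask(img,col)); return [(st[i].tolist(),c[i].round(1).tolist(),l==i) for i in range(1,n) if st[i][4]>amin]
E
python3 - <<'E'
from h import *
T=cams.get_image("top");S=cams.get_image("side")
np.save("T0.npy",T,allow_pickle=True);np.save("S0.npy",S,allow_pickle=True)
t,s=T["image"],S["image"]
for n,i in(("top",t),("side",s)):
  for c in("orange","blue","yellow"):
    for st,ce,_ in blobs(i,c): print(n,c,st,ce)
crop(t,365,190,60,50,10,"pics/sp_t.png");crop(t,170,200,60,60,10,"pics/cv_t.png");crop(t,250,160,84,96,6,"pics/jig_t.png")
crop(s,340,145,50,45,10,"pics/sp_s.png");crop(s,265,325,80,70,8,"pics/cv_s.png");crop(s,265,200,110,80,7,"pics/jig_s.png")
a=cv2.imread
P=[cv2.copyMakeBorder(x,0,600-x.shape[0],0,800-x.shape[1],0) if 0 else x for x in map(a,["pics/sp_t.png","pics/cv_t.png"])]
E
```

```text
top orange [324, 117, 30, 26, 200] [339.4, 130.7]
top orange [254, 122, 24, 27, 191] [265.0, 133.9]
top orange [526, 144, 114, 128, 9644] [581.6, 212.7]
top orange [386, 206, 19, 8, 45] [395.7, 208.8]
top orange [380, 212, 6, 10, 31] [383.0, 215.8]
top orange [384, 224, 18, 6, 37] [393.5, 226.6]
top orange [459, 232, 29, 32, 356] [474.3, 246.6]
top blue [188, 230, 20, 20, 234] [196.7, 240.9]
top yellow [271, 181, 31, 18, 371] [286.1, 189.5]
side orange [354, 9, 73, 13, 426] [388.2, 14.5]
side orange [383, 85, 46, 18, 452] [405.2, 92.8]
side orange [400, 112, 6, 5, 21] [402.4, 113.9]
side orange [398, 119, 29, 18, 243] [411.4, 126.5]
side orange [351, 155, 30, 23, 254] [365.3, 165.6]
side orange [269, 161, 6, 6, 22] [271.5, 163.3]
side orange [242, 168, 34, 23, 320] [259.5, 177.7]
side orange [199, 226, 6, 10, 39] [201.7, 230.7]
side orange [202, 227, 39, 25, 501] [222.0, 239.0]
side blue [275, 336, 61, 55, 1253] [309.4, 365.0]
side yellow [286, 213, 24, 33, 572] [298.1, 229.2]
```

View pics/sp_t.png

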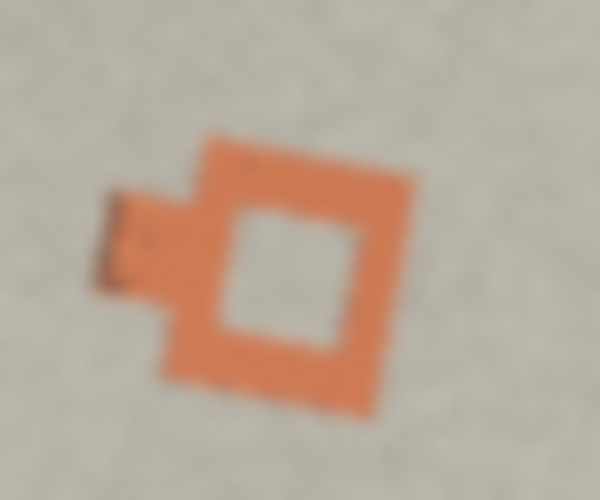

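View pics/cv_t.png

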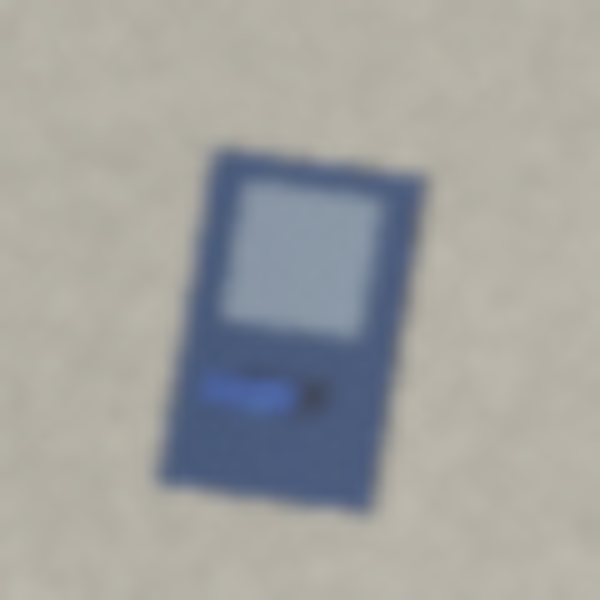

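View pics/jig_t.png

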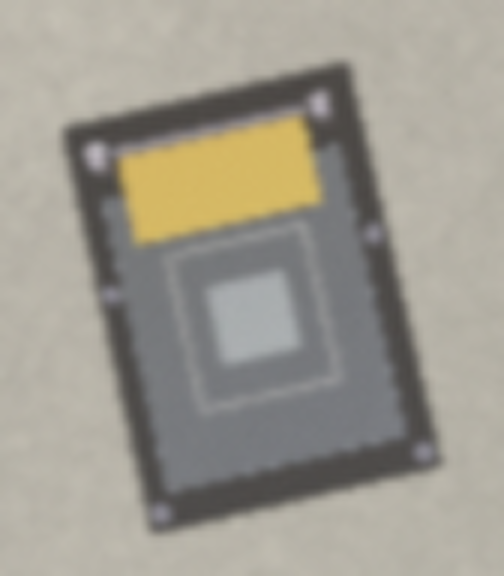

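View pics/sp_s.png

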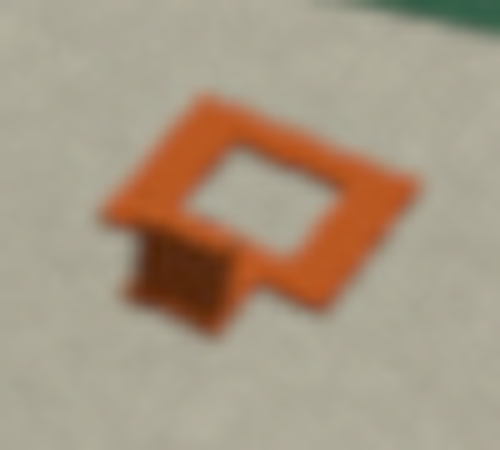

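View pics/cv_s.png

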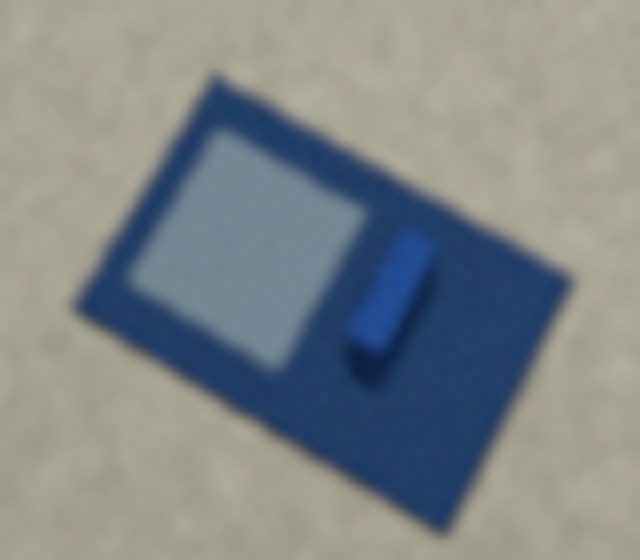

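View pics/jig_s.png

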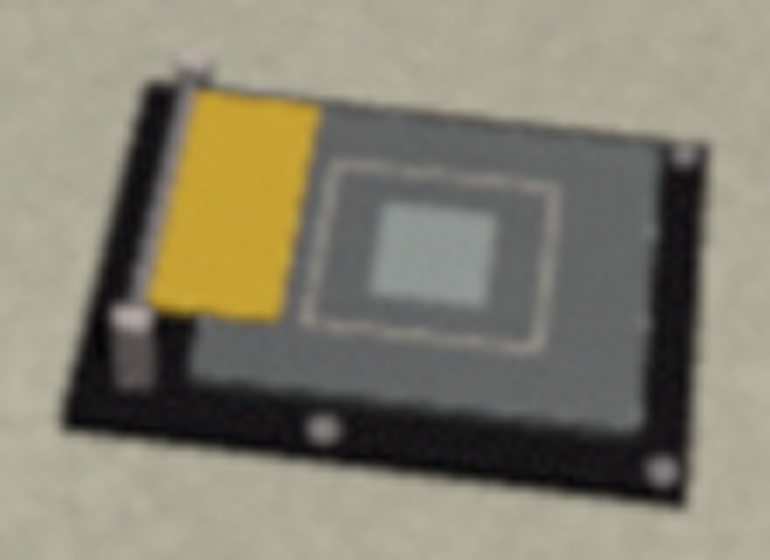

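```bash
cat >> h.py <<'E'
def fit(local,world):
    """planar rigid fit: local xy -> world xy; returns x,y,yaw,rms"""
    L=np.array(local)[:,:2];W=np.array(world)[:,:2];lm,wm=L.mean(0),W.mean(0);l,w=L-lm,W-wm
    a=np.arctan2((l[:,0]*w[:,1]-l[:,1]*w[:,0]).sum(),(l*w).sum()); c,s=np.cos(a),np.sin(a)
    t=wm-np.array([[c,-s],[s,c]])@lm; e=w-l@np.array([[c,-s],[s,c]]).T
    return t[0],t[1],a,np.sqrt((e**2).sum(1).mean())
def from_crop(d,pts,x0,y0,s,z): return [onz(d,((p[0]+.5)/s-.5+x0,(p[1]+.5)/s-.5+y0),z) for p in pts]
def rect(hx,hy,cx=0): return [(cx+hx,hy),(cx+hx,-hy),(cx-hx,-hy),(cx-hx,hy)]
E
python3 - <<'E'
from h import *
T=np.load("T0.npy",allow_pickle=True).item();S=np.load("S0.npy",allow_pickle=True).item()
def go(n,loc,tp,tc,sp,sc,z,zs=None):
    for nm,w in(("top",from_crop(T,tp,*tc,z)),("side",from_crop(S,sp,*sc,zs or z) if sp else None)):
        if w is None: continue
        x,y,a,e=fit(loc,w); print(n,nm,round(x*1e3,1),round(y*1e3,1),"yaw",round(np.degrees(a),2),"rms",round(e*1e3,1))
go("spacer",rect(.04,.035),[(207,137),(415,178),(377,415),(165,378)],(365,190,10),[(105,215),(207,95),(420,183),(320,303)],(340,145,10),.004)
go("cover",rect(.055,.035),[(215,150),(427,177),(372,513),(160,485)],(170,200,10),[(75,303),(215,75),(572,280),(445,527)],(265,325,8),.005)
go("jig outl",rect(.04,.035,-.015),[(168,253),(305,222),(340,382),(203,412)],(250,160,6),[(305,322),(335,162),(558,185),(540,350)],(265,200,7),.026)
go("jig base",rect(.1125,.08,-.0025),[(65,130),(348,65),(440,465),(155,530)],(250,160,6),None,None,.012)
go("leaf",rect(.025,.05,.06),[(118,157),(303,117),(322,205),(135,243)],(250,160,6),[(148,305),(193,92),(320,105),(282,320)],(265,200,7),.044)
s=bot.sense(); print(R.from_quat(s["ee_rot"]).as_matrix().round(3).tolist())
E
```

```text
spacer top 540.4 -321.1 yaw -11.69 rms 1.2
spacer side 538.2 -320.5 yaw -12.74 rms 2.3
cover top 505.1 307.1 yaw -9.01 rms 0.9
cover side 503.4 308.7 yaw -9.49 rms 1.4
jig outl top 577.0 8.1 yaw 11.39 rms 4.0
jig outl side 574.8 8.4 yaw 12.26 rms 3.5
jig base top 576.7 7.8 yaw 11.81 rms 3.1
leaf top 574.6 9.6 yaw 10.65 rms 1.5
leaf side 573.3 8.1 yaw 12.9 rms 1.0
[[-0.95, 0.313, -0.0], [0.313, 0.95, -0.001], [0.0, -0.001, -1.0]]
```

```bash
cat >> h.py <<'E'
def plan(target,ydeg=None,n=8,mx=1.0):
    """print rows in tool units for target TCP (mm world), tool y heading (deg mod 180), tool straight down"""
    s=bot.sense(); p=np.array(s["tool_pos"]); M=R.from_quat(s["ee_rot"]).as_matrix()
    g=np.array(target)/1e3
    if ydeg is None: ydeg=np.degrees(np.arctan2(M[1,1],M[0,1]))
    cur=np.degrees(np.arctan2(M[1,1],M[0,1])); d=(ydeg-cur+90)%180-90; b=np.radians(cur+d)
    y=np.array([np.cos(b),np.sin(b),0]); z=np.array([0,0,-1.]); G=np.column_stack([np.cross(y,z),y,z])
    rv=R.from_matrix(M.T@G).as_rotvec(); 
    print("t %.2f TCP"%s["time"],(p*1e3).round(1),"yhead %.2f"%cur,"F",np.round(s["ft_force"],1),"op %.1f"%(s["opening"]*1e3),"q",np.round(s["q"],2))
    print("dist mm",((g-p)*1e3).round(1),"turn deg",np.degrees(rv).round(2))
    m=0
    while True:
        m+=1
        st=[]
        for i in range(m):
            Mi=M@R.from_rotvec(rv*i/m).as_matrix(); st.append(np.r_[Mi.T@(g-p)/m/.025,np.degrees(rv)/m/6])
        st=np.array(st)
        if abs(st).max()<=mx and np.linalg.norm(st[:,:3],axis=1).max()<=1.6*mx and m>=min(n,8): break
        if m>60: break
    for i,r in enumerate(st): print(i,r[:3].round(2),r[3:].round(2))
E
python3 - <<'E'
from h import *
plan((450,100,200),78)
E
```

```text
t 0.20 TCP [188.  569.6 238.8] yhead 71.73 F [ 0.7 -0.1  0.6] op 85.6 q [ 1.03  0.1   0.1   1.56 -0.    1.35]
dist mm [ 262.  -469.6  -38.8] turn deg [-0.04 -0.01 -6.27]
0 [-0.93 -0.86  0.09] [-0.   -0.   -0.06]
1 [-0.93 -0.86  0.09] [-0.   -0.   -0.06]
2 [-0.92 -0.87  0.09] [-0.   -0.   -0.06]
3 [-0.92 -0.87  0.09] [-0.   -0.   -0.06]
4 [-0.91 -0.88  0.09] [-0.   -0.   -0.06]
5 [-0.9  -0.89  0.09] [-0.   -0.   -0.06]
6 [-0.9  -0.89  0.09] [-0.   -0.   -0.06]
7 [-0.89 -0.9   0.09] [-0.   -0.   -0.06]
8 [-0.89 -0.9   0.09] [-0.   -0.   -0.06]
9 [-0.88 -0.91  0.09] [-0.   -0.   -0.06]
10 [-0.87 -0.91  0.09] [-0.   -0.   -0.06]
11 [-0.87 -0.92  0.09] [-0.   -0.   -0.06]
12 [-0.86 -0.93  0.09] [-0.   -0.   -0.06]
13 [-0.86 -0.93  0.09] [-0.   -0.   -0.06]
14 [-0.85 -0.94  0.09] [-0.   -0.   -0.06]
15 [-0.84 -0.94  0.09] [-0.   -0.   -0.06]
16 [-0.84 -0.95  0.09] [-0.   -0.   -0.06]
```

```bash
python3 -m creep '[[[-0.9,-0.9,0.1],[0,0,-0.1],60],[[-0.9,-0.9,0.1],[0,0,-0.1],60],[[-0.9,-0.9,0.1],[0,0,-0.1],60],[[-0.9,-0.9,0.1],[0,0,-0.1],60],[[-0.9,-0.9,0.1],[0,0,-0.1],60],[[-0.9,-0.9,0.1],[0,0,-0.1],60],[[-0.9,-0.9,0.1],[0,0,-0.1],60],[[-0.9,-0.9,0.1],[0,0,-0.1],60]]' 60
python3 -m creep '[[[-0.9,-0.9,0.1],[0,0,-0.1],60],[[-0.9,-0.9,0.1],[0,0,0],60],[[-0.9,-0.9,0.1],[0,0,0],60],[[-0.9,-0.9,0.1],[0,0,0],60],[[-0.9,-0.9,0.1],[0,0,0],60],[[-0.8,-0.9,0.1],[0,0,0],60],[[-0.8,-0.9,0.1],[0,0,0],60],[[-0.8,-0.9,0.1],[0,0,0],60]]'
python3 -c "
from h import *
plan((551,-266,110),78)"
```

```text
time: 0.87
tool_pos: [0.3115, 0.3418, 0.2148]
ee_rot: [0.111, 0.994, -0.001, -0.001]
ft_force: [1.3, 0.4, 0.5]
opening: 0.0655
time: 1.53
tool_pos: [0.4464, 0.1176, 0.1938]
ee_rot: [0.105, 0.995, -0.001, -0.0]
ft_force: [0.7, 0.0, -0.5]
opening: 0.0652
t 1.53 TCP [446.4 117.6 193.8] yhead 78.00 F [ 0.7  0.  -0.5] op 65.2 q [-0.03 -0.33 -0.39  1.51 -0.    0.18]
dist mm [ 104.6 -383.6  -83.8] turn deg [-0.08 -0.02 -0.  ]
0 [-0.49 -0.94  0.22] [-0. -0. -0.]
1 [-0.49 -0.94  0.22] [-0. -0. -0.]
2 [-0.49 -0.94  0.22] [-0. -0. -0.]
3 [-0.49 -0.94  0.22] [-0. -0. -0.]
4 [-0.49 -0.94  0.22] [-0. -0. -0.]
5 [-0.49 -0.94  0.22] [-0. -0. -0.]
6 [-0.49 -0.94  0.22] [-0. -0. -0.]
7 [-0.49 -0.94  0.22] [-0. -0. -0.]
8 [-0.49 -0.94  0.22] [-0. -0. -0.]
9 [-0.49 -0.94  0.22] [-0. -0. -0.]
10 [-0.49 -0.94  0.22] [-0. -0. -0.]
11 [-0.49 -0.94  0.22] [-0. -0. -0.]
12 [-0.49 -0.94  0.22] [-0. -0. -0.]
13 [-0.49 -0.94  0.22] [-0. -0. -0.]
14 [-0.49 -0.94  0.22] [-0. -0. -0.]
```

```bash
python3 -m creep '[[[-0.5,-0.9,0.2],[0,0,0],90],[[-0.5,-1,0.2],[0,0,0],90],[[-0.5,-0.9,0.2],[0,0,0],90],[[-0.5,-1,0.2],[0,0,0],90],[[-0.5,-0.9,0.2],[0,0,0],90],[[-0.5,-1,0.2],[0,0,0],90],[[-0.5,-0.9,0.2],[0,0,0],90],[[-0.5,-1,0.2],[0,0,0],90]]'
python3 -m creep '[[[-0.5,-0.9,0.2],[0,0,0],90],[[-0.5,-0.9,0.2],[0,0,0],90],[[-0.5,-0.9,0.3],[0,0,0],90],[[-0.5,-0.9,0.3],[0,0,0],90],[[-0.5,-1,0.3],[0,0,0],90],[[-0.5,-0.9,0.3],[0,0,0],90],[[-0.5,-0.9,0.2],[0,0,0],90],[[0,0,0],[0,0,0],90]]'
python3 - <<'E'
from h import *
plan((551,-266,60),78)
T=cams.get_image("top");S=cams.get_image("side")
crop(T["image"],350,170,80,70,5,"pics/a_t.png");crop(S["image"],320,110,80,80,5,"pics/a_s.png")
cv2.imwrite("pics/a.png",np.hstack([cv2.resize(cv2.imread("pics/a_t.png"),(400,400)),cv2.imread("pics/a_s.png")]))
s=bot.sense();print(proj(T,s["tool_pos"]),proj(S,s["tool_pos"]))
E
```

```text
time: 2.2
tool_pos: [0.5069, -0.1011, 0.1522]
ee_rot: [0.105, 0.994, -0.001, 0.001]
ft_force: [0.9, 0.2, 0.0]
opening: 0.0555
time: 2.87
tool_pos: [0.5594, -0.2897, 0.1019]
ee_rot: [0.108, 0.994, -0.0, -0.0]
ft_force: [0.6, 0.2, 0.2]
opening: 0.0556
t 2.87 TCP [ 559.4 -289.7  101.9] yhead 77.63 F [0.6 0.2 0.2] op 55.6 q [-0.68  0.21 -0.03  1.32 -0.   -0.47]
dist mm [ -8.4  23.7 -41.9] turn deg [-0.05 -0.02 -0.37]
0 [0.07 0.11 0.21] [-0.   -0.   -0.01]
1 [0.07 0.11 0.21] [-0.   -0.   -0.01]
2 [0.07 0.11 0.21] [-0.   -0.   -0.01]
3 [0.07 0.11 0.21] [-0.   -0.   -0.01]
4 [0.07 0.11 0.21] [-0.   -0.   -0.01]
5 [0.07 0.11 0.21] [-0.   -0.   -0.01]
6 [0.07 0.11 0.21] [-0.   -0.   -0.01]
7 [0.07 0.11 0.21] [-0.   -0.   -0.01]
[386.78569835 210.08036669] [359.816979   144.95224275]
```

View pics/a.png

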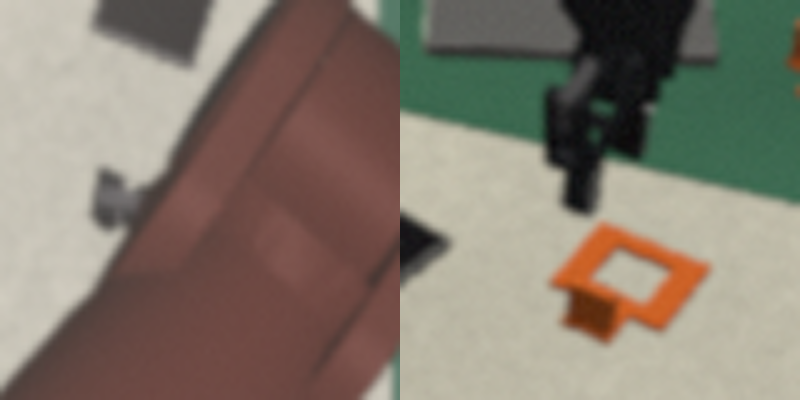

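The top view is blocked by the arm. The side view shows the fingers above and behind the tab, at about (358,150). I'll continue to the hover point and then go down.

```bash
python3 -m creep '[[[0.1,0.2,0.2],[0,0,-0.1],90],[[0.1,0.2,0.2],[0,0,0],90],[[0.1,0.1,0.2],[0,0,0],90],[[0.1,0.1,0.2],[0,0,0],90],[[0.1,0.1,0.2],[0,0,0],90],[[0,0.1,0.2],[0,0,0],90],[[0,0.1,0.2],[0,0,0],90],[[0,0,0.2],[0,0,0],90]]'
python3 - <<'E'
from h import *
plan((551,-266,17),78)
S=cams.get_image("side")
crop(S["image"],320,110,80,80,6,"pics/b_s.png")
E
```

```text
time: 3.63
tool_pos: [0.5506, -0.254, 0.0612]
ee_rot: [0.099, 0.995, 0.0, 0.0]
ft_force: [0.1, 0.3, 0.3]
opening: 0.0553
t 3.63 TCP [ 550.6 -254.    61.2] yhead 78.69 F [0.1 0.3 0.3] op 55.3 q [-0.65  0.17 -0.16  1.24  0.   -0.45]
dist mm [  0.4 -12.  -44.2] turn deg [0.03 0.03 0.69]
0 [-0.01 -0.06  0.22] [0.   0.   0.01]
1 [-0.01 -0.06  0.22] [0.   0.   0.01]
2 [-0.01 -0.06  0.22] [0.   0.   0.01]
3 [-0.01 -0.06  0.22] [0.   0.   0.01]
4 [-0.01 -0.06  0.22] [0.   0.   0.01]
5 [-0.01 -0.06  0.22] [0.   0.   0.01]
6 [-0.01 -0.06  0.22] [0.   0.   0.01]
7 [-0.01 -0.06  0.22] [0.   0.   0.01]
```

View pics/b_s.png

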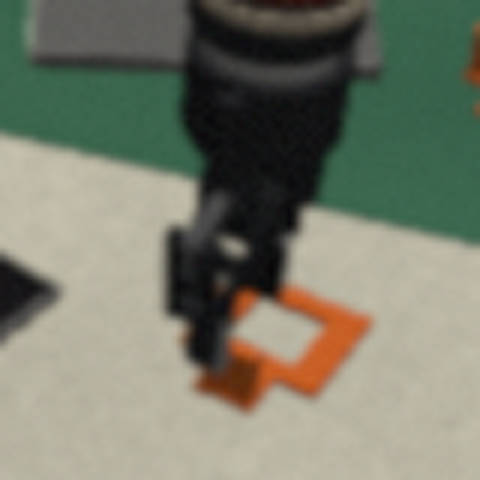

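The side view shows the near finger just outside the tab at about (354,168), consistent with the plan. Next I'll lower, then close.

```bash
python3 -m creep '[[[0,-0.2,0],[0,0,0.1],90],[[0,-0.2,0.2],[0,0,0],90],[[0,-0.1,0.3],[0,0,0],90],[[0,0,0.3],[0,0,0],90],[[0,0,0.3],[0,0,0],90],[[0,0,0.3],[0,0,0],90],[[0,0,0.2],[0,0,0],90],[[0,0,0],[0,0,0],90]]'
python3 - <<'E'
from h import *
plan((551,-266,17),78)
S=cams.get_image("side")
crop(S["image"],320,110,80,80,6,"pics/c_s.png")
E
```

```text
time: 4.35
tool_pos: [0.5469, -0.2687, 0.0147]
ee_rot: [0.105, 0.994, 0.001, -0.001]
ft_force: [0.0, 0.6, 0.0]
opening: 0.0551
t 4.35 TCP [ 546.9 -268.7   14.7] yhead 77.92 F [0.  0.6 0. ] op 55.1 q [-0.67  0.22 -0.19  1.16  0.   -0.46]
dist mm [4.1 2.7 2.3] turn deg [ 0.06 -0.08 -0.08]
0 [-0.02  0.02 -0.01] [ 0. -0. -0.]
1 [-0.02  0.02 -0.01] [ 0. -0. -0.]
2 [-0.02  0.02 -0.01] [ 0. -0. -0.]
3 [-0.02  0.02 -0.01] [ 0. -0. -0.]
4 [-0.02  0.02 -0.01] [ 0. -0. -0.]
5 [-0.02  0.02 -0.01] [ 0. -0. -0.]
6 [-0.02  0.02 -0.01] [ 0. -0. -0.]
7 [-0.02  0.02 -0.01] [ 0. -0. -0.]
```

View pics/c_s.png

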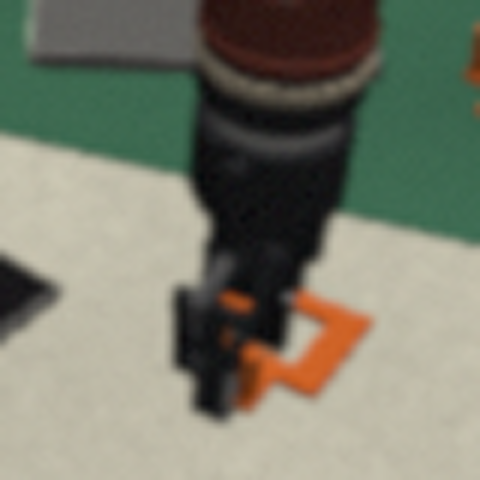

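The near finger is at about (355,176), outside the tab. Allowing for its offset along y it lines up with the tab, so I'll make a small correction and close.

```bash
python3 -m creep '[[[-0.1,0.1,-0.1],[0,0,0],90],[[0,0,0],[0,0,0],140],[[0,0,0],[0,0,0],200],[[0,0,0],[0,0,0],255],[[0,0,0],[0,0,0],255],[[0,0,0],[0,0,0],255],[[0,0,0],[0,0,0],255],[[0,0,0],[0,0,0],255]]' 60
python3 -m creep '[[[0,0,0],[0,0,0],255],[[0,0,0],[0,0,0],255],[[0,0,-0.2],[0,0,0],255],[[0,0,-0.4],[0,0,0],255],[[0,0,-0.6],[0,0,0],255],[[0,0,-0.6],[0,0,0],255],[[0,0,-0.6],[0,0,0],255],[[0,0,-0.6],[0,0,0],255]]'
python3 - <<'E'
from h import *
J=np.array([576,8.2]);a=np.radians(11.8)
c,s=np.cos(a),np.sin(a); tgt=J+np.array([[c,-s],[s,c]])@np.array([-15,56]); print(tgt)
plan((*tgt,100),101.8)
S=cams.get_image("side")
crop(S["image"],320,90,80,80,6,"pics/d_s.png")
E
```

```text
time: 5.07
tool_pos: [0.5516, -0.2669, 0.0201]
ee_rot: [0.105, 0.994, -0.0, 0.001]
ft_force: [-0.2, 0.2, -0.6]
opening: 0.0086
time: 5.73
tool_pos: [0.5491, -0.2651, 0.0968]
ee_rot: [0.105, 0.994, 0.002, -0.002]
ft_force: [0.1, -0.6, -0.4]
opening: 0.0086
[549.86521027  59.94913299]
t 5.73 TCP [ 549.1 -265.1   96.8] yhead 77.96 F [ 0.1 -0.6 -0.4] op 8.6 q [-0.66  0.16 -0.1   1.32  0.   -0.45]
dist mm [  0.8 325.1   3.2] turn deg [  0.21  -0.23 -23.84]
0 [ 0.19  0.91 -0.01] [ 0.   -0.   -0.28]
1 [ 0.16  0.91 -0.01] [ 0.   -0.   -0.28]
2 [ 0.14  0.92 -0.01] [ 0.   -0.   -0.28]
3 [ 0.11  0.92 -0.01] [ 0.   -0.   -0.28]
4 [ 0.08  0.93 -0.01] [ 0.   -0.   -0.28]
5 [ 0.05  0.93 -0.01] [ 0.   -0.   -0.28]
6 [ 0.03  0.93 -0.01] [ 0.   -0.   -0.28]
7 [-0.    0.93 -0.01] [ 0.   -0.   -0.28]
8 [-0.03  0.93 -0.01] [ 0.   -0.   -0.28]
9 [-0.06  0.93 -0.01] [ 0.   -0.   -0.28]
10 [-0.08  0.93 -0.01] [ 0.   -0.   -0.28]
11 [-0.11  0.92 -0.01] [ 0.   -0.   -0.28]
12 [-0.14  0.92 -0.01] [ 0.   -0.   -0.28]
13 [-0.17  0.91 -0.01] [ 0.   -0.   -0.28]
```

View pics/d_s.png

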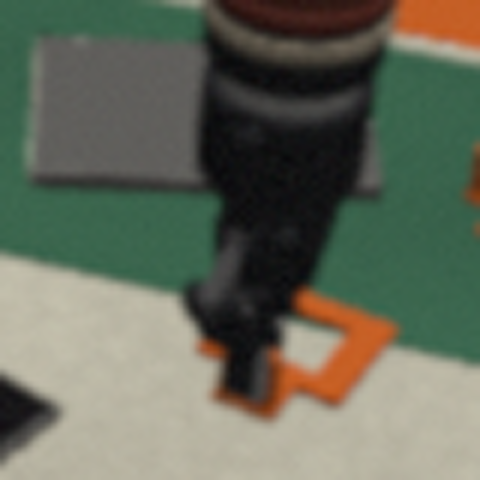

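The side view shows the spacer lifted in the gripper, with its frame level, around (370,148). Now I'll carry it to the jig.

```bash
python3 -m creep '[[[0.2,0.9,0],[0,0,-0.3],255],[[0.2,0.9,0],[0,0,-0.3],255],[[0.1,0.9,0],[0,0,-0.3],255],[[0.1,0.9,0],[0,0,-0.3],255],[[0.1,0.9,0],[0,0,-0.3],255],[[0.1,0.9,0],[0,0,-0.3],255],[[0,0.9,0],[0,0,-0.3],255],[[0,0.9,0],[0,0,-0.3],255]]'
python3 -c "
from h import *
plan((549.9,59.9,100),101.8)"
```

```text
time: 6.45
tool_pos: [0.5506, -0.0841, 0.1075]
ee_rot: [-0.022, 1.0, -0.003, 0.005]
ft_force: [1.1, -0.0, -1.3]
opening: 0.009
t 6.45 TCP [550.6 -84.1 107.5] yhead 92.55 F [ 1.1 -0.  -1.3] op 9.0 q [-0.39 -0.02 -0.27  1.31 -0.   -0.43]
dist mm [ -0.7 144.   -7.5] turn deg [-0.42  0.48 -9.25]
0 [-0.03  0.72  0.03] [-0.01  0.01 -0.19]
1 [-0.04  0.72  0.03] [-0.01  0.01 -0.19]
2 [-0.06  0.72  0.03] [-0.01  0.01 -0.19]
3 [-0.07  0.72  0.03] [-0.01  0.01 -0.19]
4 [-0.09  0.71  0.04] [-0.01  0.01 -0.19]
5 [-0.1   0.71  0.04] [-0.01  0.01 -0.19]
6 [-0.11  0.71  0.04] [-0.01  0.01 -0.19]
7 [-0.13  0.71  0.04] [-0.01  0.01 -0.19]
```

```bash
python3 -m creep '[[[0,0.7,0],[0,0.1,-0.2],255],[[0,0.7,0],[-0.1,0,-0.2],255],[[-0.1,0.7,0.1],[0,0,-0.2],255],[[-0.1,0.7,0.1],[0,0,-0.2],255],[[-0.1,0.7,0.1],[0,0,-0.2],255],[[-0.1,0.6,0],[0,0,-0.2],255],[[-0.1,0.5,0],[0,0,-0.1],255],[[0,0,0],[0,0,0],255]]'
python3 - <<'E'
from h import *
plan((549.9,59.9,100),101.8)
S=cams.get_image("side");T=cams.get_image("top")
crop(S["image"],260,150,130,130,4,"pics/e_s.png")
crop(T["image"],240,140,110,140,4,"pics/e_t.png")
a=cv2.imread("pics/e_s.png");b=cv2.imread("pics/e_t.png")[:520]
cv2.imwrite("pics/e.png",cv2.resize(np.hstack([a,cv2.resize(b,(440,520))]),None,fx=.8,fy=.8))
E
```

```text
time: 7.12
tool_pos: [0.5505, 0.0417, 0.1038]
ee_rot: [-0.097, 0.995, 0.002, 0.001]
ft_force: [0.1, -0.1, -1.3]
opening: 0.0085
t 7.12 TCP [550.5  41.7 103.8] yhead 101.12 F [ 0.1 -0.1 -1.3] op 8.5 q [-0.16 -0.02 -0.28  1.31  0.   -0.36]
dist mm [-0.6 18.2 -3.8] turn deg [ 0.2   0.17 -0.69]
0 [-0.01  0.09  0.02] [ 0.    0.   -0.01]
1 [-0.01  0.09  0.02] [ 0.    0.   -0.01]
2 [-0.01  0.09  0.02] [ 0.    0.   -0.01]
3 [-0.01  0.09  0.02] [ 0.    0.   -0.01]
4 [-0.01  0.09  0.02] [ 0.    0.   -0.01]
5 [-0.01  0.09  0.02] [ 0.    0.   -0.01]
6 [-0.02  0.09  0.02] [ 0.    0.   -0.01]
7 [-0.02  0.09  0.02] [ 0.    0.   -0.01]
```

View pics/e.png

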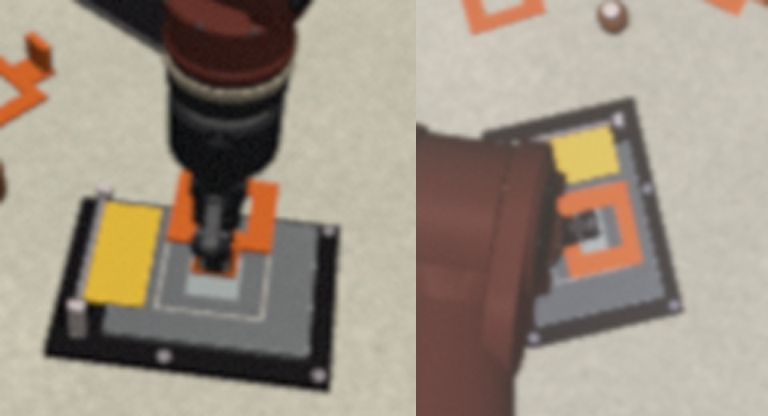

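Both views show the spacer held level over the jig. Its two right-hand corners are visible in the top view. I'll go lower, then measure where it sits in the hand.

```bash
python3 -m creep '[[[0,0.3,0],[0,0,-0.1],255],[[0,0.2,0.1],[0,0,0],255],[[0,0.1,0.2],[0,0,0],255],[[0,0,0.3],[0,0,0],255],[[0,0,0.3],[0,0,0],255],[[0,0,0.2],[0,0,0],255],[[0,0,0],[0,0,0],255],[[0,0,0],[0,0,0],255]]'
python3 - <<'E'
from h import *
plan((549.9,59.9,72),101.8)
S=cams.get_image("side");T=cams.get_image("top")
np.save("T1.npy",T,allow_pickle=True);np.save("S1.npy",S,allow_pickle=True)
crop(S["image"],270,190,100,80,8,"pics/f_s.png")
crop(T["image"],260,170,80,75,8,"pics/f_t.png")
E
```

```text
time: 7.88
tool_pos: [0.5474, 0.0531, 0.0728]
ee_rot: [-0.099, 0.995, 0.001, 0.001]
ft_force: [-0.6, 0.3, 0.1]
opening: 0.0088
t 7.88 TCP [547.4  53.1  72.8] yhead 101.41 F [-0.6  0.3  0.1] op 8.8 q [-0.14 -0.01 -0.33  1.26  0.   -0.34]
dist mm [ 2.5  6.8 -0.8] turn deg [ 0.12  0.12 -0.4 ]
0 [-0.02  0.03  0.  ] [ 0.    0.   -0.01]
1 [-0.02  0.03  0.  ] [ 0.    0.   -0.01]
2 [-0.02  0.03  0.  ] [ 0.    0.   -0.01]
3 [-0.02  0.03  0.  ] [ 0.    0.   -0.01]
4 [-0.02  0.03  0.  ] [ 0.    0.   -0.01]
5 [-0.02  0.03  0.  ] [ 0.    0.   -0.01]
6 [-0.02  0.03  0.  ] [ 0.    0.   -0.01]
7 [-0.02  0.03  0.  ] [ 0.    0.   -0.01]
```

View pics/f_s.png

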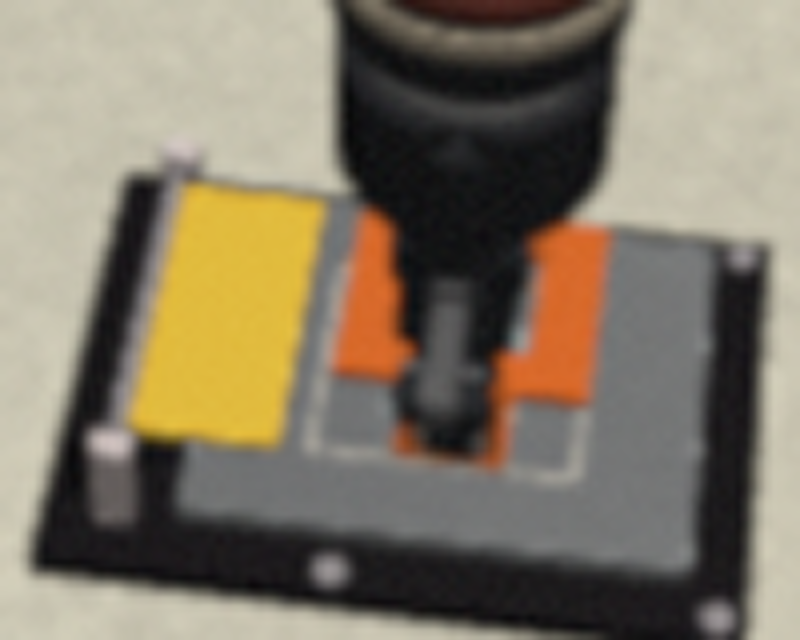

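View pics/f_t.png

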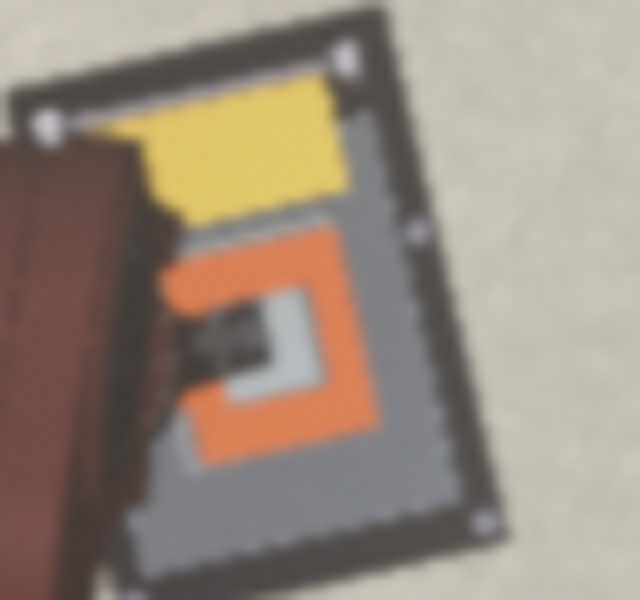

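```bash
cat > m.py <<'E'
from h import *
T=np.load("T1.npy",allow_pickle=True).item();S=np.load("S1.npy",allow_pickle=True).item()
L=np.array(rect(.04,.035))
z=.0568
x=fit(L[[1,2,3]],from_crop(T,[(340,228),(381,428),(203,468)],260,170,8,z));print("T",np.round(x,4),np.degrees(x[2]))
x2=fit(L[[2,3,0]],from_crop(S,[(611,230),(593,402),(333,373)],270,190,8,z));print("S",np.round(x2,4),np.degrees(x2[2]))
w=tri(T,((381.5)/8-.5+260,428.5/8-.5+170),S,(611.5/8-.5+270,230.5/8-.5+190));print("tri -x-y",w)
w=tri(T,((203.5)/8-.5+260,468.5/8-.5+170),S,(593.5/8-.5+270,402.5/8-.5+190));print("tri -x+y",w)
a=np.radians(11.4)
for nm,r in(("exp",None),):
    print("expected", np.array([.5474,.0531])-np.array([[np.cos(a),-np.sin(a)],[np.sin(a),np.cos(a)]])@[0,.056])
E
python3 m.py
```

```text
T [ 5.590e-01 -2.400e-03  1.864e-01  5.000e-04] 10.681288719484531
S [ 5.569e-01 -5.000e-04  2.095e-01  5.000e-04] 12.00433437814729
tri -x-y [ 0.52595373 -0.04431247  0.05463316]
tri -x+y [0.51157804 0.02480935 0.05667077]
expected [ 0.55846881 -0.00179519]
```

```bash
python3 -m creep '[[[-0.1,0.2,0],[0,0,-0.1],255],[[0,0.1,0],[0,0,0],255],[[0,0,0.2],[0,0,0],255],[[0,0,0.2],[0,0,0],255],[[0,0,0.2],[0,0,0],255],[[0,0,0],[0,0,0],255],[[0,0,0],[0,0,0],255],[[0,0,0],[0,0,0],255]]'
python3 -c "
from h import *
plan((550.4,59.8,46.5),101.8)"
```

```text
time: 8.65
tool_pos: [0.5493, 0.0618, 0.0574]
ee_rot: [-0.105, 0.994, 0.001, 0.002]
ft_force: [-0.4, 0.1, -0.5]
opening: 0.009
t 8.65 TCP [549.3  61.8  57.4] yhead 102.09 F [-0.4  0.1 -0.5] op 9.0 q [-0.13  0.01 -0.34  1.23  0.   -0.34]
dist mm [  1.1  -2.  -10.9] turn deg [0.09 0.22 0.29]
0 [-0.   -0.01  0.05] [0.   0.   0.01]
1 [-0.   -0.01  0.05] [0.   0.   0.01]
2 [-0.   -0.01  0.05] [0.   0.   0.01]
3 [-0.   -0.01  0.05] [0.   0.   0.01]
4 [-0.   -0.01  0.05] [0.   0.   0.01]
5 [-0.   -0.01  0.05] [0.   0.   0.01]
6 [-0.   -0.01  0.05] [0.   0.   0.01]
7 [-0.   -0.01  0.05] [0.   0.   0.01]
```

```bash
python3 -m creep '[[[0,-0.1,0],[0,0,0],255],[[0,0,0.1],[0,0,0.05],255],[[0,0,0.1],[0,0,0],255],[[0,0,0.1],[0,0,0],255],[[0,0,0],[0,0,0],255],[[0,0,0],[0,0,0],255],[[0,0,0],[0,0,0],255],[[0,0,0],[0,0,0],255]]'
python3 -c "
from h import *
plan((550.4,59.8,46.5),101.8)"
```

```text
time: 9.32
tool_pos: [0.5501, 0.0588, 0.0494]
ee_rot: [-0.102, 0.995, 0.001, 0.002]
ft_force: [0.4, 0.1, -1.2]
opening: 0.0088
t 9.32 TCP [550.1  58.8  49.4] yhead 101.72 F [ 0.4  0.1 -1.2] op 8.8 q [-0.13  0.01 -0.34  1.21  0.   -0.34]
dist mm [ 0.3  1.  -2.9] turn deg [ 0.07  0.24 -0.08]
0 [-0.    0.    0.01] [ 0.    0.01 -0.  ]
1 [-0.    0.    0.01] [ 0.    0.01 -0.  ]
2 [-0.    0.    0.01] [ 0.    0.01 -0.  ]
3 [-0.    0.    0.01] [ 0.    0.01 -0.  ]
4 [-0.    0.    0.01] [ 0.    0.01 -0.  ]
5 [-0.    0.    0.01] [ 0.    0.01 -0.  ]
6 [-0.    0.    0.01] [ 0.    0.01 -0.  ]
7 [-0.    0.    0.01] [ 0.    0.01 -0.  ]
```

```bash
python3 -m creep '[[[0,0,0.1],[0,0.05,0],255],[[0,0,0.05],[0,0,0],255],[[0,0,0],[0,0,0],255],[[0,0,0],[0,0,0],255],[[0,0,0],[0,0,0],255],[[0,0,0],[0,0,0],255],[[0,0,0],[0,0,0],255],[[0,0,0],[0,0,0],255]]'
python3 - <<'E'
from h import *
plan((550.4,59.8,46.5),101.8)
S=cams.get_image("side");T=cams.get_image("top")
crop(S["image"],270,190,100,80,8,"pics/g_s.png")
E
```

```text
time: 9.98
tool_pos: [0.5504, 0.0588, 0.0456]
ee_rot: [-0.102, 0.995, 0.0, -0.001]
ft_force: [0.5, -0.5, -0.5]
opening: 0.0088
t 9.98 TCP [550.4  58.8  45.6] yhead 101.73 F [ 0.5 -0.5 -0.5] op 8.8 q [-0.13  0.02 -0.34  1.21  0.   -0.33]
dist mm [-0.   1.   0.9] turn deg [ 0.06 -0.06 -0.07]
0 [-0.  0. -0.] [ 0. -0. -0.]
1 [-0.  0. -0.] [ 0. -0. -0.]
2 [-0.  0. -0.] [ 0. -0. -0.]
3 [-0.  0. -0.] [ 0. -0. -0.]
4 [-0.  0. -0.] [ 0. -0. -0.]
5 [-0.  0. -0.] [ 0. -0. -0.]
6 [-0.  0. -0.] [ 0. -0. -0.]
7 [-0.  0. -0.] [ 0. -0. -0.]
```

View pics/g_s.png

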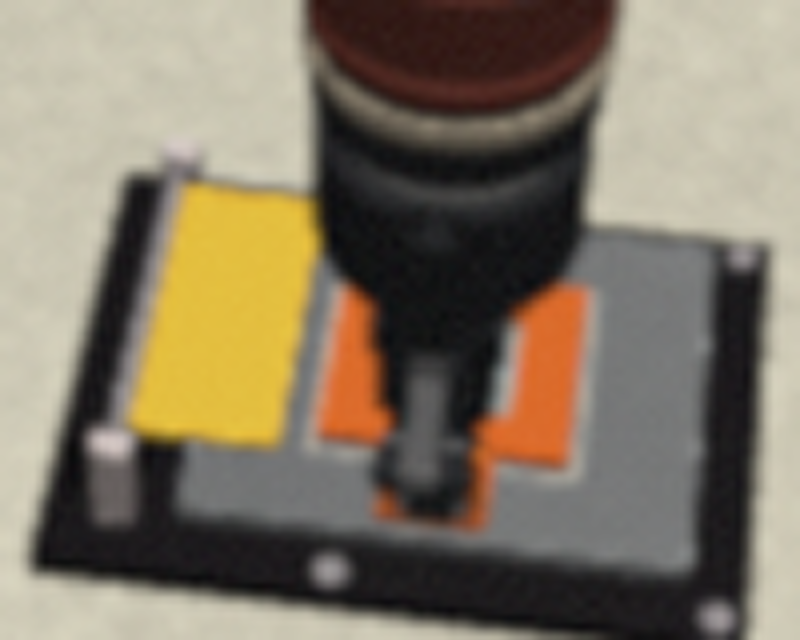

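The side view shows the spacer inside the white outline, with even white margins left, right and front, around (330,238). I'll touch down gently and release.

```bash
python3 -m creep '[[[0,0.04,0.05],[0,0,0],255],[[0,0,0.04],[0,0,0],255],[[0,0,0],[0,0,0],255],[[0,0,0],[0,0,0],255],[[0,0,0],[0,0,0],255],[[0,0,0],[0,0,0],255],[[0,0,0],[0,0,0],255],[[0,0,0],[0,0,0],255]]'
python3 -c "
from h import *
plan((550.4,59.8,45.5),101.8)"
```

```text
time: 10.75
tool_pos: [0.5506, 0.0595, 0.0449]
ee_rot: [-0.102, 0.995, -0.0, -0.0]
ft_force: [-2.6, 0.4, 3.3]
opening: 0.009
t 10.75 TCP [550.6  59.5  44.9] yhead 101.71 F [-2.6  0.4  3.3] op 9.0 q [-0.13  0.02 -0.34  1.21 -0.   -0.33]
dist mm [-0.2  0.3  0.6] turn deg [-0.02 -0.01 -0.09]
0 [ 0.  0. -0.] [-0. -0. -0.]
1 [ 0.  0. -0.] [-0. -0. -0.]
2 [ 0.  0. -0.] [-0. -0. -0.]
3 [ 0.  0. -0.] [-0. -0. -0.]
4 [ 0.  0. -0.] [-0. -0. -0.]
5 [ 0.  0. -0.] [-0. -0. -0.]
6 [ 0.  0. -0.] [-0. -0. -0.]
7 [ 0.  0. -0.] [-0. -0. -0.]
```

```bash
python3 -m creep '[[[0,0,0],[0,0,0],220],[[0,0,0],[0,0,0],190],[[0,0,0],[0,0,0],150],[[0,0,0],[0,0,0],150],[[0,0,0],[0,0,0],150],[[0,0,0],[0,0,0],150],[[0,0,-0.1],[0,0,0],150],[[0,0,-0.3],[0,0,0],150]]'
python3 -m creep '[[[0,0,-0.5],[0,0,0],150],[[0,0,-0.7],[0,0,0],150],[[0,0,-0.8],[0,0,0],90],[[0,0,-0.8],[0,0,0],90],[[0,0.5,-0.5],[0,0,0],90],[[0,0.9,0],[0,0,0],90],[[0,0.9,0],[0,0,0],90],[[0,0.9,0],[0,0,0],90]]'
python3 - <<'E'
from h import *
a=np.radians(-9.2);tab=np.array([504.3,307.8])+(-20)*np.array([np.cos(a),np.sin(a)]);print(tab)
plan((*tab,110),-9.2)
T=cams.get_image("top");S=cams.get_image("side")
np.save("T2.npy",T,allow_pickle=True);np.save("S2.npy",S,allow_pickle=True)
crop(S["image"],270,190,100,80,8,"pics/i_s.png")
crop(T["image"],255,160,80,75,8,"pics/i_t.png")
E
```

```text
time: 11.42
tool_pos: [0.5494, 0.06, 0.0525]
ee_rot: [-0.102, 0.995, 0.001, -0.001]
ft_force: [0.2, 0.1, 0.9]
opening: 0.0348
time: 12.08
tool_pos: [0.5362, 0.1369, 0.151]
ee_rot: [-0.099, 0.995, -0.0, 0.003]
ft_force: [-0.1, -0.0, 0.4]
opening: 0.0552
[484.5572747  310.99762375]
t 12.08 TCP [536.2 136.9 151. ] yhead 101.37 F [-0.1 -0.   0.4] op 55.2 q [ 0.01 -0.04 -0.21  1.39 -0.   -0.18]
dist mm [-51.6 174.1 -41. ] turn deg [ -0.29   0.26 -69.43]
0 [0.06 0.6  0.14] [-0.    0.   -0.96]
1 [-0.01  0.61  0.14] [-0.    0.   -0.96]
2 [-0.07  0.6   0.14] [-0.    0.   -0.96]
3 [-0.13  0.59  0.14] [-0.    0.   -0.96]
4 [-0.19  0.58  0.14] [-0.    0.   -0.96]
5 [-0.24  0.55  0.14] [-0.    0.   -0.96]
6 [-0.3   0.53  0.14] [-0.    0.   -0.96]
7 [-0.35  0.49  0.14] [-0.    0.   -0.96]
8 [-0.4   0.46  0.14] [-0.    0.   -0.96]
9 [-0.44  0.41  0.14] [-0.    0.   -0.96]
10 [-0.48  0.37  0.14] [-0.    0.   -0.96]
11 [-0.52  0.32  0.14] [-0.    0.   -0.96]
```

View pics/i_s.png

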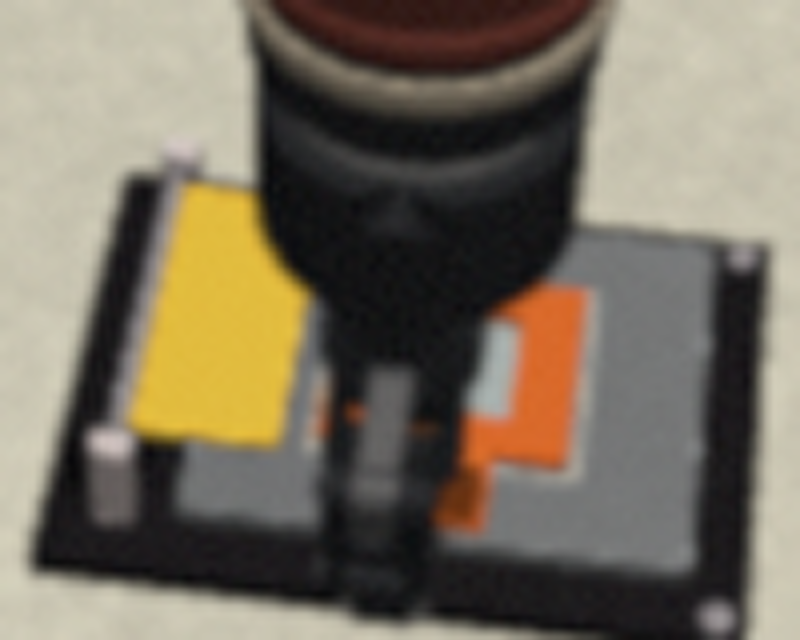

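View pics/i_t.png

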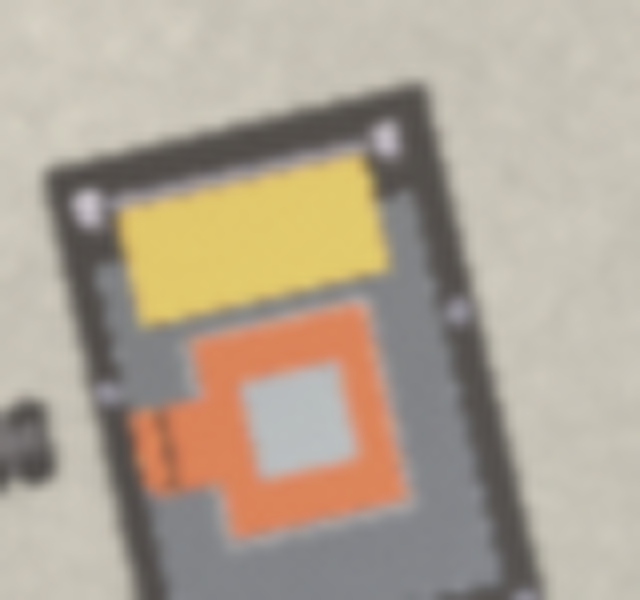

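The top view shows the spacer lying square in the white outline, with its tab on the left at about (275,215), and released. Now the cover: move and turn by 69 degrees.

```bash
python3 -m creep '[[[0,0.6,0.1],[0,0,-1],90],[[0,0.6,0.1],[0,0,-1],90],[[-0.1,0.6,0.1],[0,0,-1],90],[[-0.1,0.6,0.1],[0,0,-1],90],[[-0.2,0.6,0.1],[0,0,-1],90],[[-0.2,0.5,0.1],[0,0,-1],90],[[-0.3,0.5,0.1],[0,0,-1],90],[[-0.4,0.5,0.1],[0,0,-1],90]]'
python3 -c "
from h import *
plan((484.6,311,90),-9.2)"
```

```text
time: 12.85
tool_pos: [0.5029, 0.253, 0.1386]
ee_rot: [-0.511, 0.86, -0.004, 0.006]
ft_force: [1.0, 0.5, -0.8]
opening: 0.0552
t 12.85 TCP [502.9 253.  138.6] yhead 151.41 F [ 1.   0.5 -0.8] op 55.2 q [ 0.24 -0.02 -0.21  1.36 -0.   -0.84]
dist mm [-18.3  58.  -48.6] turn deg [ -0.81   0.21 -19.39]
0 [-0.21  0.22  0.24] [-0.02  0.   -0.4 ]
1 [-0.22  0.21  0.24] [-0.02  0.   -0.4 ]
2 [-0.23  0.2   0.24] [-0.02  0.   -0.4 ]
3 [-0.24  0.19  0.24] [-0.02  0.   -0.4 ]
4 [-0.24  0.18  0.24] [-0.02  0.   -0.4 ]
5 [-0.25  0.17  0.24] [-0.02  0.   -0.4 ]
6 [-0.26  0.16  0.24] [-0.02  0.   -0.4 ]
7 [-0.27  0.15  0.24] [-0.02  0.   -0.4 ]
```

```bash
python3 -m creep '[[[-0.2,0.2,0.2],[-0.1,0,-0.4],90],[[-0.2,0.2,0.2],[0,0,-0.4],90],[[-0.2,0.2,0.2],[0,0,-0.4],90],[[-0.2,0.2,0.2],[0,0,-0.4],90],[[-0.2,0.2,0.2],[0,0,-0.4],90],[[-0.2,0.1,0.2],[0,0,-0.4],90],[[-0.2,0.1,0.1],[0,0,-0.3],90],[[0,0,0],[0,0,0],90]]'
python3 - <<'E'
from h import *
plan((484.6,311,60),-9.2)
T=cams.get_image("top");S=cams.get_image("side")
crop(S["image"],260,310,80,80,8,"pics/j_s.png")
E
```

```text
time: 13.52
tool_pos: [0.4893, 0.2979, 0.1117]
ee_rot: [-0.636, 0.772, -0.001, 0.005]
ft_force: [-0.1, 0.5, 0.3]
opening: 0.0551
t 13.52 TCP [489.3 297.9 111.7] yhead 168.94 F [-0.1  0.5  0.3] op 55.1 q [ 0.32  0.02 -0.22  1.32  0.   -1.06]
dist mm [ -4.7  13.1 -51.7] turn deg [-0.5   0.35 -1.86]
0 [-0.06  0.04  0.26] [-0.01  0.01 -0.04]
1 [-0.06  0.04  0.26] [-0.01  0.01 -0.04]
2 [-0.06  0.04  0.26] [-0.01  0.01 -0.04]
3 [-0.06  0.04  0.26] [-0.01  0.01 -0.04]
4 [-0.06  0.04  0.26] [-0.01  0.01 -0.04]
5 [-0.06  0.04  0.26] [-0.01  0.01 -0.04]
6 [-0.06  0.03  0.26] [-0.01  0.01 -0.04]
7 [-0.06  0.03  0.26] [-0.01  0.01 -0.04]
```

View pics/j_s.png

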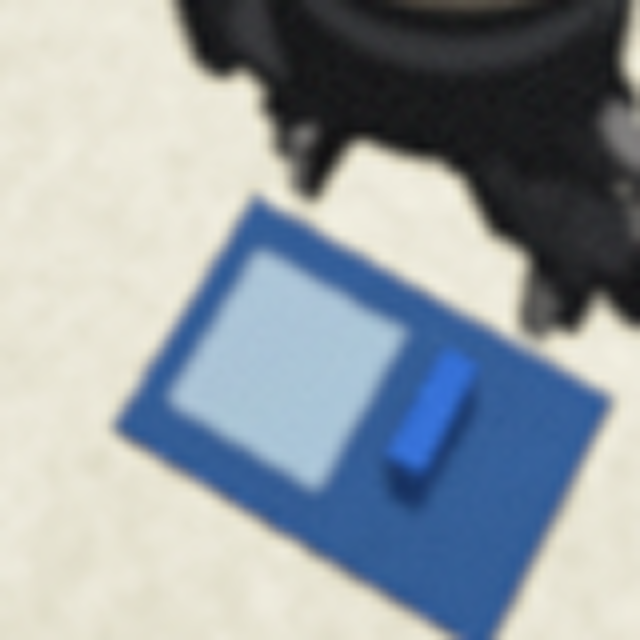

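The fingers, at about (298,332) and (328,348), straddle the tab's x direction. They still need about 13 mm more +y, and then I can go down.

```bash
python3 -m creep '[[[-0.2,0.2,0.1],[-0.1,0.05,-0.1],90],[[-0.1,0.1,0.2],[0,0,-0.1],90],[[-0.1,0,0.3],[0,0,-0.05],90],[[-0.05,0,0.3],[0,0,0],90],[[0,0,0.3],[0,0,0],90],[[0,0,0.3],[0,0,0],90],[[0,0,0.2],[0,0,0],90],[[0,0,0],[0,0,0],90]]'
python3 - <<'E'
from h import *
plan((484.6,311,17),-9.2)
S=cams.get_image("side")
crop(S["image"],260,310,80,80,8,"pics/k_s.png")
E
```

```text
time: 14.28
tool_pos: [0.4845, 0.3101, 0.0655]
ee_rot: [-0.644, 0.765, 0.001, -0.001]
ft_force: [-0.4, -0.3, 0.4]
opening: 0.0557
t 14.28 TCP [484.5 310.1  65.5] yhead 170.20 F [-0.4 -0.3  0.4] op 55.7 q [ 0.34  0.07 -0.25  1.25  0.   -1.06]
dist mm [  0.1   0.9 -48.5] turn deg [ 0.11  0.01 -0.6 ]
0 [-0.   -0.    0.24] [ 0.    0.   -0.01]
1 [-0.    0.    0.24] [ 0.    0.   -0.01]
2 [-0.    0.    0.24] [ 0.    0.   -0.01]
3 [-0.    0.    0.24] [ 0.    0.   -0.01]
4 [-0.    0.    0.24] [ 0.    0.   -0.01]
5 [-0.    0.    0.24] [ 0.    0.   -0.01]
6 [-0.    0.    0.24] [ 0.    0.   -0.01]
7 [-0.    0.    0.24] [ 0.    0.   -0.01]
```

View pics/k_s.png

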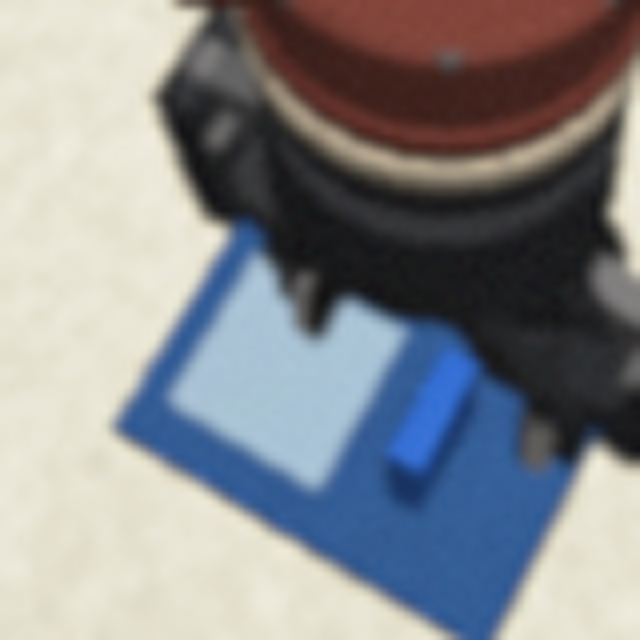

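The fingers sit either side of the cover's tab at (298,351) and (327,366). I'll go down and grip.

```bash
python3 -m creep '[[[0,0,0.2],[0,0,-0.1],90],[[0,0,0.3],[0,0,0],90],[[0,0,0.3],[0,0,0],90],[[0,0,0.3],[0,0,0],90],[[0,0,0.3],[0,0,0],90],[[0,0,0.2],[0,0,0],90],[[0,0,0.1],[0,0,0],90],[[0,0,0],[0,0,0],90]]'
python3 - <<'E'
from h import *
plan((484.6,311,18),-9.2)
S=cams.get_image("side")
crop(S["image"],260,310,80,80,8,"pics/l_s.png")
E
```

```text
time: 15.0
tool_pos: [0.4849, 0.3099, 0.0191]
ee_rot: [-0.648, 0.761, 0.001, -0.0]
ft_force: [-0.7, -0.4, -0.9]
opening: 0.0553
t 15.00 TCP [484.9 309.9  19.1] yhead 170.83 F [-0.7 -0.4 -0.9] op 55.3 q [ 0.34  0.11 -0.3   1.16  0.   -1.07]
dist mm [-0.3  1.1 -1.1] turn deg [0.07 0.03 0.03]
0 [-0.01  0.    0.01] [0. 0. 0.]
1 [-0.01  0.    0.01] [0. 0. 0.]
2 [-0.01  0.    0.01] [0. 0. 0.]
3 [-0.01  0.    0.01] [0. 0. 0.]
4 [-0.01  0.    0.01] [0. 0. 0.]
5 [-0.01  0.    0.01] [0. 0. 0.]
6 [-0.01  0.    0.01] [0. 0. 0.]
7 [-0.01  0.    0.01] [0. 0. 0.]
```

View pics/l_s.png

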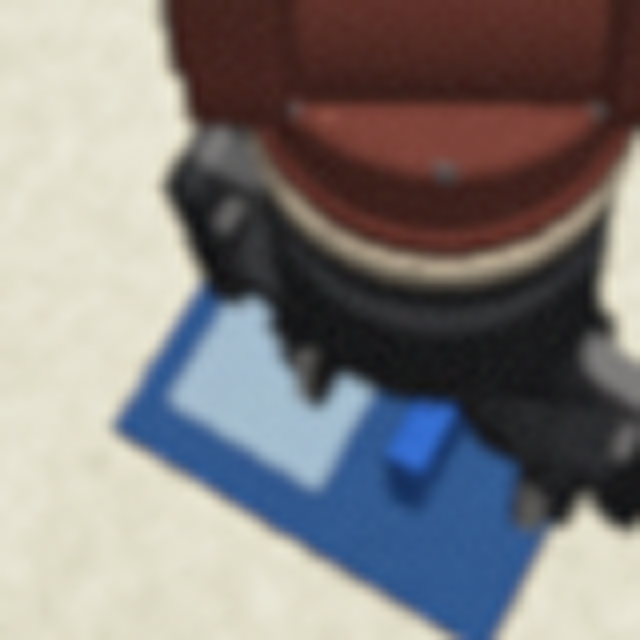

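Midpoint of the fingertips, at about (312,367), matches the tab's centre at that height. Closing now, then lifting.

```bash
python3 -m creep '[[[0,0,0],[0,0,0],140],[[0,0,0],[0,0,0],200],[[0,0,0],[0,0,0],255],[[0,0,0],[0,0,0],255],[[0,0,0],[0,0,0],255],[[0,0,0],[0,0,0],255],[[0,0,0],[0,0,0],255],[[0,0,0],[0,0,0],255]]' 80
python3 -c "
from h import *
plan((484.6,311,18),-9.2)"
python3 -m creep '[[[0,0,0],[0,0,0],255],[[0,0,-0.2],[0,0,0],255],[[0,0,-0.4],[0,0,0],255],[[0,0,-0.6],[0,0,0],255],[[0,0,-0.7],[0,0,0],255],[[0,0,-0.8],[0,0,0],255],[[0,0,-0.6],[0,0,0],255],[[0,0,-0.4],[0,0,0],255]]'
python3 - <<'E'
from h import *
J=np.array([576,8.2]);a=np.radians(11.8)
c,s=np.cos(a),np.sin(a); Rm=np.array([[c,-s],[s,c]])
print("pre",J+Rm@[-65,0],"fin",J+Rm@[-15,0])
plan((*(J+Rm@[-65,0]),115),11.8)
S=cams.get_image("side")
crop(S["image"],260,270,100,100,6,"pics/n_s.png")
E
```

```text
time: 15.72
tool_pos: [0.486, 0.3103, 0.0212]
ee_rot: [-0.648, 0.761, 0.0, 0.001]
ft_force: [-0.1, 0.7, -0.9]
opening: 0.0081
t 15.72 TCP [486.  310.3  21.2] yhead 170.83 F [-0.1  0.7 -0.9] op 8.1 q [ 0.34  0.11 -0.3   1.16  0.   -1.07]
dist mm [-1.4  0.7 -3.2] turn deg [-0.06  0.1   0.03]
0 [-0.    0.01  0.02] [-0.  0.  0.]
1 [-0.    0.01  0.02] [-0.  0.  0.]
2 [-0.    0.01  0.02] [-0.  0.  0.]
3 [-0.    0.01  0.02] [-0.  0.  0.]
4 [-0.    0.01  0.02] [-0.  0.  0.]
5 [-0.    0.01  0.02] [-0.  0.  0.]
6 [-0.    0.01  0.02] [-0.  0.  0.]
7 [-0.    0.01  0.02] [-0.  0.  0.]
time: 16.38
tool_pos: [0.4835, 0.3093, 0.1182]
ee_rot: [-0.648, 0.761, 0.001, -0.001]
ft_force: [0.0, -0.2, -1.6]
opening: 0.0085
pre [512.37361973  -5.09224337] fin [561.31698917   5.13255922]
t 16.38 TCP [483.5 309.3 118.2] yhead 170.83 F [ 0.  -0.2 -1.6] op 8.5 q [ 0.34  0.04 -0.19  1.34  0.   -1.07]
dist mm [  28.9 -314.4   -3.2] turn deg [ 2.000e-01 -1.000e-02 -2.097e+01]
0 [ 0.94 -0.24  0.01] [ 0.   -0.   -0.27]
1 [ 0.95 -0.22  0.01] [ 0.   -0.   -0.27]
2 [ 0.95 -0.19  0.01] [ 0.   -0.   -0.27]
3 [ 0.96 -0.16  0.01] [ 0.   -0.   -0.27]
4 [ 0.96 -0.13  0.01] [ 0.   -0.   -0.27]
5 [ 0.97 -0.11  0.01] [ 0.   -0.   -0.27]
6 [ 0.97 -0.08  0.01] [ 0.   -0.   -0.27]
7 [ 0.97 -0.05  0.01] [ 0.   -0.   -0.27]
8 [ 0.97 -0.03  0.01] [ 0.   -0.   -0.27]
9 [0.97 0.   0.01] [ 0.   -0.   -0.27]
10 [0.97 0.03 0.01] [ 0.   -0.   -0.27]
11 [0.97 0.06 0.01] [ 0.   -0.   -0.27]
12 [0.97 0.08 0.01] [ 0.   -0.   -0.27]
```

View pics/n_s.png

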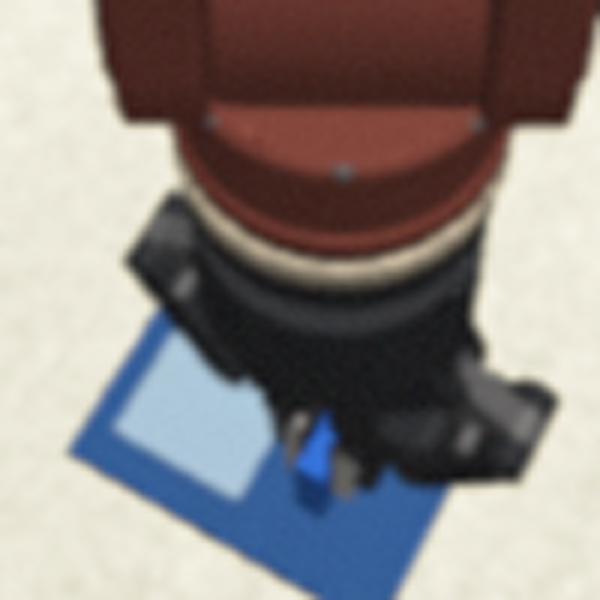

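The side view shows the cover lifted level, gripped on its tab at about (312,347). Carrying it to the jig's open end.

```bash
python3 -m creep '[[[0.9,-0.2,0],[0,0,-0.3],255],[[1,-0.2,0],[0,0,-0.3],255],[[1,-0.2,0],[0,0,-0.3],255],[[1,-0.2,0],[0,0,-0.3],255],[[1,-0.1,0],[0,0,-0.3],255],[[1,-0.1,0],[0,0,-0.3],255],[[1,-0.1,0],[0,0,-0.2],255],[[1,-0.1,0],[0,0,-0.2],255]]'
python3 -c "
from h import *
plan((512.4,-5.1,105),11.8)"
```

```text
time: 17.1
tool_pos: [0.5058, 0.108, 0.1213]
ee_rot: [0.738, -0.675, -0.0, -0.002]
ft_force: [0.5, -0.5, -0.9]
opening: 0.0084
t 17.10 TCP [505.8 108.  121.3] yhead -174.90 F [ 0.5 -0.5 -0.9] op 8.4 q [-0.04 -0.14 -0.36  1.35  0.   -1.7 ]
dist mm [   6.6 -113.1  -16.3] turn deg [-0.18  0.16 -6.7 ]
0 [0.57 0.02 0.08] [-0.    0.   -0.14]
1 [0.57 0.03 0.08] [-0.    0.   -0.14]
2 [0.57 0.03 0.08] [-0.    0.   -0.14]
3 [0.56 0.04 0.08] [-0.    0.   -0.14]
4 [0.56 0.05 0.08] [-0.    0.   -0.14]
5 [0.56 0.06 0.08] [-0.    0.   -0.14]
6 [0.56 0.07 0.08] [-0.    0.   -0.14]
7 [0.56 0.08 0.08] [-0.    0.   -0.14]
```

```bash
python3 -m creep '[[[0.6,0,0.1],[0,0,-0.2],255],[[0.6,0,0.1],[0,0,-0.2],255],[[0.6,0,0.1],[0,0,-0.2],255],[[0.6,0,0.1],[0,0,-0.2],255],[[0.5,0.1,0.1],[0,0,-0.1],255],[[0.5,0.1,0],[0,0,-0.1],255],[[0.4,0,0],[0,0,-0.1],255],[[0,0,0],[0,0,0],255]]'
python3 -c "
from h import *
plan((512.4,-5.1,77),11.8)"
```

```text
time: 17.77
tool_pos: [0.514, 0.0034, 0.1062]
ee_rot: [0.776, -0.631, -0.0, -0.001]
ft_force: [-0.4, 0.1, -1.4]
opening: 0.0082
t 17.77 TCP [514.    3.4 106.2] yhead -168.22 F [-0.4  0.1 -1.4] op 8.2 q [-0.25 -0.14 -0.39  1.32  0.   -2.03]
dist mm [ -1.6  -8.5 -29.2] turn deg [-0.09  0.12 -0.02]
0 [0.04 0.02 0.15] [-0.  0. -0.]
1 [0.04 0.02 0.15] [-0.  0. -0.]
2 [0.04 0.02 0.15] [-0.  0. -0.]
3 [0.04 0.02 0.15] [-0.  0. -0.]
4 [0.04 0.02 0.15] [-0.  0. -0.]
5 [0.04 0.02 0.15] [-0.  0. -0.]
6 [0.04 0.02 0.15] [-0.  0. -0.]
7 [0.04 0.02 0.15] [-0.  0. -0.]
```

```bash
python3 -m creep '[[[0.2,0.1,0.1],[0,0,0],255],[[0.1,0,0.2],[0,0,0],255],[[0,0,0.2],[0,0,0],255],[[0,0,0.3],[0,0,0],255],[[0,0,0.2],[0,0,0],255],[[0,0,0.1],[0,0,0],255],[[0,0,0],[0,0,0],255],[[0,0,0],[0,0,0],255]]'
python3 - <<'E'
from h import *
plan((512.4,-5.1,55),11.8)
T=cams.get_image("top");S=cams.get_image("side")
np.save("T3.npy",T,allow_pickle=True);np.save("S3.npy",S,allow_pickle=True)
crop(S["image"],270,190,100,80,8,"pics/o_s.png")
crop(T["image"],255,160,80,75,8,"pics/o_t.png")
E
```

```text
time: 18.43
tool_pos: [0.5116, -0.0025, 0.074]
ee_rot: [0.776, -0.631, -0.002, -0.001]
ft_force: [0.2, 0.5, -1.1]
opening: 0.0085
t 18.43 TCP [511.6  -2.5  74. ] yhead -168.20 F [ 0.2  0.5 -1.1] op 8.5 q [-0.26 -0.13 -0.43  1.27  0.   -2.04]
dist mm [  0.8  -2.6 -19. ] turn deg [0.03 0.22 0.  ]
0 [ 0.01 -0.    0.1 ] [0. 0. 0.]
1 [ 0.01 -0.    0.1 ] [0. 0. 0.]
2 [ 0.01 -0.    0.1 ] [0. 0. 0.]
3 [ 0.01 -0.    0.1 ] [0. 0. 0.]
4 [ 0.01 -0.    0.1 ] [0. 0. 0.]
5 [ 0.01 -0.    0.1 ] [0. 0. 0.]
6 [ 0.01 -0.    0.1 ] [0. 0. 0.]
7 [ 0.01 -0.    0.1 ] [0. 0. 0.]
```

View pics/o_s.png

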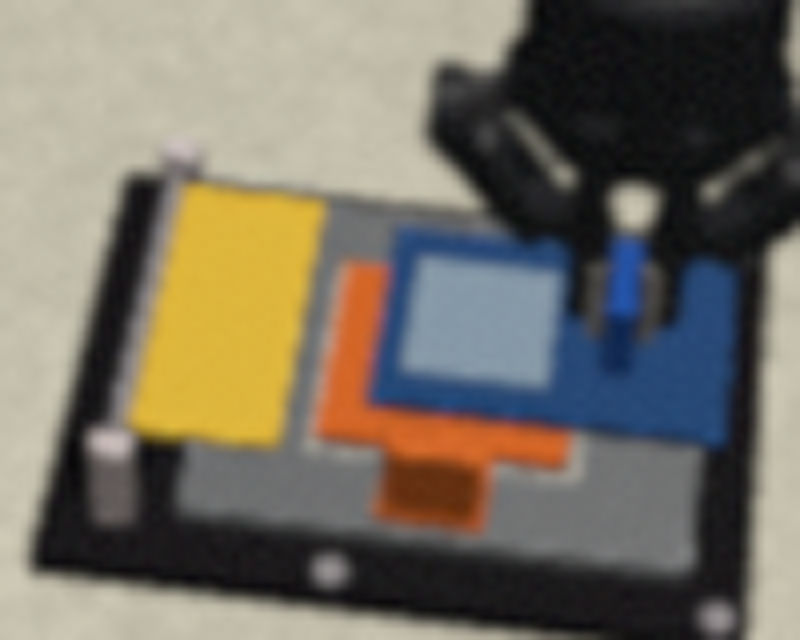

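View pics/o_t.png

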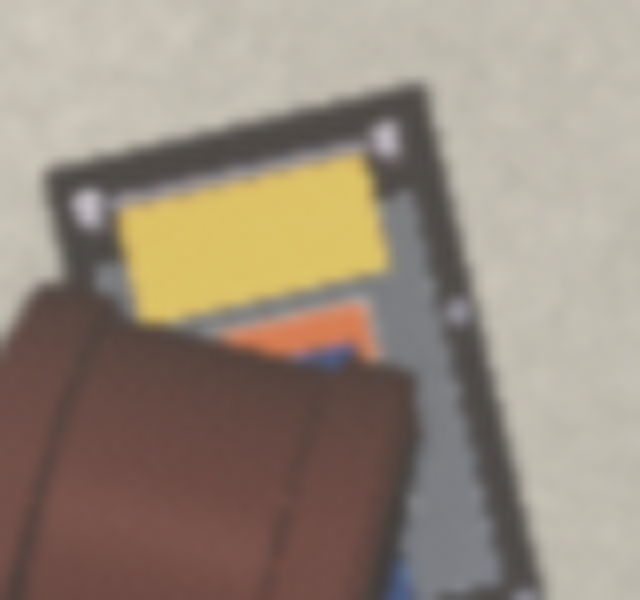

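Run:
```python
from h import *
S=np.load("S3.npy",allow_pickle=True).item()
L=np.array(rect(.055,.035))
P=[(372,403),(393,228),(742,262),(725,443)]
for z in(.0558,.0578,.0598):
    x=fit(L,from_crop(S,P,270,190,8,z));print(z,np.round(x,4),np.degrees(x[2]))
W=from_crop(S,P,270,190,8,.0578)
print([np.linalg.norm(W[i]-W[(i+1)%4]).round(4) for i in range(4)])
```

```text
0.0558 [0.5289 0.0019 0.2226 0.0012] 12.755846343838428
0.0578 [0.5286 0.0034 0.2226 0.0012] 12.75584634383844
0.0598 [0.5282 0.0049 0.2226 0.0011] 12.755846343838435
[np.float64(0.0696), np.float64(0.1123), np.float64(0.0713), np.float64(0.108)]
```

The side view shows the cover held level over the spacer, its front edge at about (318,229), still clear of the leaf and square to it. I'll lower to about 33 mm underside height.

```bash
python3 -m creep '[[[0.1,0,0.1],[0,0.04,0],255],[[0.05,0,0.1],[0,0,0],255],[[0,0,0.2],[0,0,0],255],[[0,0,0.2],[0,0,0],255],[[0,0,0.1],[0,0,0],255],[[0,0,0],[0,0,0],255],[[0,0,0],[0,0,0],255],[[0,0,0],[0,0,0],255]]'
python3 -c "
from h import *
plan((512.6,-6.1,54.2),11.8)"
```

```text
time: 19.2
tool_pos: [0.5131, -0.0069, 0.0555]
ee_rot: [0.776, -0.631, 0.001, 0.0]
ft_force: [0.3, 1.4, -1.3]
opening: 0.0083
t 19.20 TCP [513.1  -6.9  55.5] yhead -168.21 F [ 0.3  1.4 -1.3] op 8.3 q [-0.27 -0.11 -0.45  1.23 -0.   -2.04]
dist mm [-0.5  0.8 -1.3] turn deg [-0.04 -0.08 -0.01]
0 [-0.    0.    0.01] [-0. -0. -0.]
1 [-0.    0.    0.01] [-0. -0. -0.]
2 [-0.    0.    0.01] [-0. -0. -0.]
3 [-0.    0.    0.01] [-0. -0. -0.]
4 [-0.    0.    0.01] [-0. -0. -0.]
5 [-0.    0.    0.01] [-0. -0. -0.]
6 [-0.    0.    0.01] [-0. -0. -0.]
7 [-0.    0.    0.01] [-0. -0. -0.]
```

```bash
python3 -m creep '[[[0,0,0.05],[0,0,0],255],[[0,-0.1,0],[0,0,0],255],[[0,-0.2,0],[0,0,0],255],[[0,-0.2,0],[0,0,0],255],[[0,-0.1,0],[0,0,0],255],[[0,-0.1,0],[0,0,0],255],[[0,0,0],[0,0,0],255],[[0,0,0],[0,0,0],255]]'
python3 - <<'E'
from h import *
plan((561.5,4.2,53.5),11.8)
T=cams.get_image("top");S=cams.get_image("side")
np.save("S4.npy",S,allow_pickle=True)
crop(S["image"],270,190,100,80,8,"pics/p_s.png")
crop(T["image"],255,160,80,75,8,"pics/p_t.png")
E
```

```text
time: 19.87
tool_pos: [0.5332, -0.0029, 0.0549]
ee_rot: [0.776, -0.631, 0.001, -0.0]
ft_force: [-0.1, -0.3, -1.3]
opening: 0.0081
t 19.87 TCP [533.2  -2.9  54.9] yhead -168.20 F [-0.1 -0.3 -1.3] op 8.1 q [-0.25 -0.05 -0.4   1.22 -0.   -2.03]
dist mm [28.3  7.1 -1.4] turn deg [-0.12 -0.12  0.  ]
0 [-0.01 -0.15  0.01] [-0. -0.  0.]
1 [-0.01 -0.15  0.01] [-0. -0.  0.]
2 [-0.01 -0.15  0.01] [-0. -0.  0.]
3 [-0.01 -0.15  0.01] [-0. -0.  0.]
4 [-0.01 -0.15  0.01] [-0. -0.  0.]
5 [-0.01 -0.15  0.01] [-0. -0.  0.]
6 [-0.01 -0.15  0.01] [-0. -0.  0.]
7 [-0.01 -0.15  0.01] [-0. -0.  0.]
```

View pics/p_s.png

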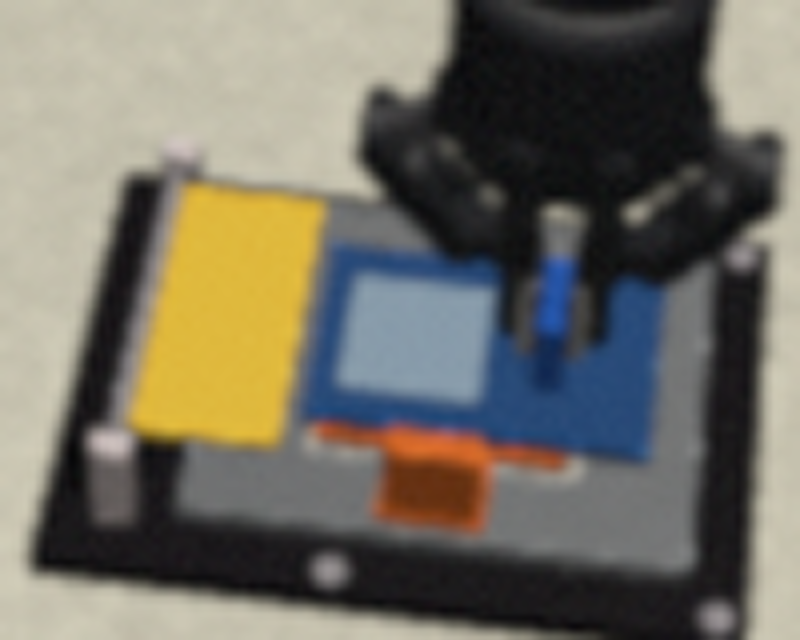

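The side view shows the cover's front edge just short of the leaf edge, parallel to it, at about (308,230). I'll lower slightly and check.

```bash
python3 -m creep '[[[0,0,0.05],[0,0,0],255],[[0,0,0.05],[0,0,0],255],[[0,0,0],[0,0,0],255],[[0,0,0],[0,0,0],255],[[0,-0.1,0],[0,0,0],255],[[0,-0.1,0],[0,0,0],255],[[0,0,0],[0,0,0],255],[[0,0,0],[0,0,0],255]]'
python3 - <<'E'
from h import *
plan((561.5,4.2,53.5),11.8)
S=np.load("S4.npy",allow_pickle=True).item()
L=np.array(rect(.055,.035))
x=fit(L[[0,1,3]],from_crop(S,[(303,418),(332,243),(648,458)],270,190,8,.0387));print(np.round(x,4),np.degrees(x[2]))
s2=np.load("S2.npy",allow_pickle=True).item();L=np.array(rect(.04,.035))
x=fit(L[[2,3]],from_crop(s2,[(592,288),(572,466)],270,190,8,.03));print("spacer side",np.round(x,4))
t2=np.load("T2.npy",allow_pickle=True).item()
x=fit(L,from_crop(t2,[(192,340),(365,303),(410,502),(233,540)],255,160,8,.03));print("spacer top",np.round(x,4))
E
```

```text
time: 20.63
tool_pos: [0.5379, -0.0019, 0.0521]
ee_rot: [0.776, -0.631, 0.001, -0.0]
ft_force: [-0.0, -0.4, -0.6]
opening: 0.0085
t 20.63 TCP [537.9  -1.9  52.1] yhead -168.23 F [-0.  -0.4 -0.6] op 8.5 q [-0.25 -0.03 -0.39  1.22 -0.   -2.02]
dist mm [23.6  6.1  1.4] turn deg [-0.11 -0.11 -0.03]
0 [-0.01 -0.12 -0.01] [-0. -0. -0.]
1 [-0.01 -0.12 -0.01] [-0. -0. -0.]
2 [-0.01 -0.12 -0.01] [-0. -0. -0.]
3 [-0.01 -0.12 -0.01] [-0. -0. -0.]
4 [-0.01 -0.12 -0.01] [-0. -0. -0.]
5 [-0.01 -0.12 -0.01] [-0. -0. -0.]
6 [-0.01 -0.12 -0.01] [-0. -0. -0.]
7 [-0.01 -0.12 -0.01] [-0. -0. -0.]
[0.5511 0.0032 0.211  0.0009] 12.088815384392895
spacer side [0.5599 0.0046 0.2081 0.0007]
spacer top [0.5628 0.0043 0.1932 0.0008]
```

```bash
python3 -m creep '[[[0,0,-0.05],[0,0,0],255],[[0,-0.1,0],[0,0,0],255],[[0,-0.2,0],[0,0,0],255],[[0,-0.2,0],[0,0,0],255],[[0,-0.2,0],[0,0,0],255],[[0,-0.1,0],[0,0,0],255],[[0,0,0],[0,0,0],255],[[0,0,0],[0,0,0],255]]'
python3 - <<'E'
from h import *
plan((561.5,4.2,53.5),11.8)
T=cams.get_image("top");S=cams.get_image("side")
np.save("S5.npy",S,allow_pickle=True)
crop(S["image"],270,190,100,80,8,"pics/q_s.png")
crop(T["image"],255,160,80,75,8,"pics/q_t.png")
E
```

```text
time: 21.3
tool_pos: [0.5603, 0.0027, 0.0536]
ee_rot: [0.776, -0.631, 0.002, -0.0]
ft_force: [0.0, 0.2, -1.6]
opening: 0.0086
t 21.30 TCP [560.3   2.7  53.6] yhead -168.21 F [ 0.   0.2 -1.6] op 8.6 q [-0.23  0.03 -0.32  1.22 -0.   -2.  ]
dist mm [ 1.2  1.5 -0.1] turn deg [-0.14 -0.12 -0.01]
0 [-0.01 -0.01  0.  ] [-0. -0. -0.]
1 [-0.01 -0.01  0.  ] [-0. -0. -0.]
2 [-0.01 -0.01  0.  ] [-0. -0. -0.]
3 [-0.01 -0.01  0.  ] [-0. -0. -0.]
4 [-0.01 -0.01  0.  ] [-0. -0. -0.]
5 [-0.01 -0.01  0.  ] [-0. -0. -0.]
6 [-0.01 -0.01  0.  ] [-0. -0. -0.]
7 [-0.01 -0.01  0.  ] [-0. -0. -0.]
```

View pics/q_s.png

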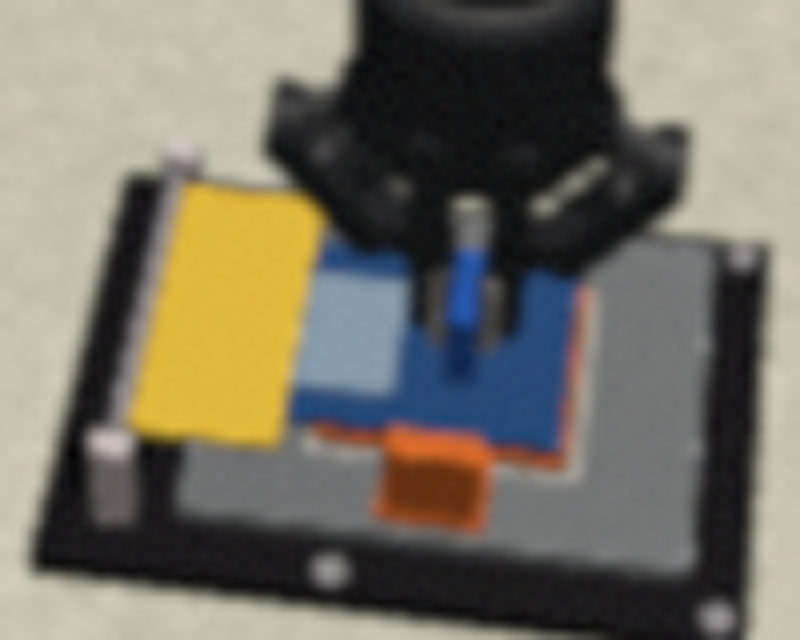

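The side view shows the cover's front under the leaf, and the leaf unmoved: its free-edge corners are still at (305,245) and (310,215). The rear edge sits about 5 mm inside the spacer's rear edge, as intended. Now I'll press gradually.

```bash
python3 -m creep '[[[0,-0.05,0],[0,0,0],255],[[0,0,0.05],[0,0,0],255],[[0,0,0.05],[0,0,0],255],[[0,0,0.05],[0,0,0],255],[[0,0,0],[0,0,0],255],[[0,0,0],[0,0,0],255],[[0,0,0],[0,0,0],255],[[0,0,0],[0,0,0],255]]'
python3 -c "
from h import *
plan((561.5,4.2,53.5),11.8)"
```

```text
time: 22.07
tool_pos: [0.5613, 0.0028, 0.0506]
ee_rot: [0.776, -0.631, 0.002, -0.0]
ft_force: [-0.9, -0.1, 1.8]
opening: 0.0085
t 22.07 TCP [561.3   2.8  50.6] yhead -168.23 F [-0.9 -0.1  1.8] op 8.5 q [-0.23  0.04 -0.32  1.21 -0.   -2.  ]
dist mm [0.2 1.4 2.9] turn deg [-0.18 -0.13 -0.03]
0 [-0.01 -0.   -0.01] [-0. -0. -0.]
1 [-0.01 -0.   -0.01] [-0. -0. -0.]
2 [-0.01 -0.   -0.01] [-0. -0. -0.]
3 [-0.01 -0.   -0.01] [-0. -0. -0.]
4 [-0.01 -0.   -0.01] [-0. -0. -0.]
5 [-0.01 -0.   -0.01] [-0. -0. -0.]
6 [-0.01 -0.   -0.01] [-0. -0. -0.]
7 [-0.01 -0.   -0.01] [-0. -0. -0.]
```

```bash
python3 -m creep '[[[0,0,0.06],[0,0,0],255],[[0,0,0.06],[0,0,0],255],[[0,0,0.06],[0,0,0],255],[[0,0,0.06],[0,0,0],255],[[0,0,0.06],[0,0,0],255],[[0,0,0.06],[0,0,0],255],[[0,0,0.06],[0,0,0],255],[[0,0,0.06],[0,0,0],255]]'
python3 -c "
from h import *
plan((561.5,4.2,53.5),11.8)"
```

```text
time: 22.73
tool_pos: [0.5614, 0.0028, 0.0456]
ee_rot: [0.776, -0.631, 0.003, -0.0]
ft_force: [-8.9, 2.1, 18.3]
opening: 0.0087
t 22.73 TCP [561.4   2.8  45.6] yhead -168.20 F [-8.9  2.1 18.3] op 8.7 q [-0.23  0.04 -0.32  1.2  -0.   -2.  ]
dist mm [0.1 1.4 7.9] turn deg [-0.21 -0.22 -0.  ]
0 [-0.01 -0.   -0.04] [-0. -0. -0.]
1 [-0.01 -0.   -0.04] [-0. -0. -0.]
2 [-0.01 -0.   -0.04] [-0. -0. -0.]
3 [-0.01 -0.   -0.04] [-0. -0. -0.]
4 [-0.01 -0.   -0.04] [-0. -0. -0.]
5 [-0.01 -0.   -0.04] [-0. -0. -0.]
6 [-0.01 -0.   -0.04] [-0. -0. -0.]
7 [-0.01 -0.   -0.04] [-0. -0. -0.]
```

Run:
```python
from h import *
T=cams.get_image("top");S=cams.get_image("side")
S=cams.get_image("side")
for i in range(2):
    s=bot.sense();print(s["time"],s["tool_pos"],s["ft_force"],s["wrist_torque"])
np.save("S6.npy",S,allow_pickle=True)
crop(S["image"],270,190,100,80,8,"pics/r_s.png")
crop(T["image"],255,160,80,75,8,"pics/r_t.png")
```

```text
22.8833 [0.56141785 0.00277332 0.04562542] [-9.13828477  0.82528509 18.51892252] [ 0.41505266  2.07147952 -0.04486519]
22.8833 [0.56141785 0.00277332 0.04562542] [-9.13828477  0.82528509 18.51892252] [ 0.41505266  2.07147952 -0.04486519]
```

View pics/r_s.png

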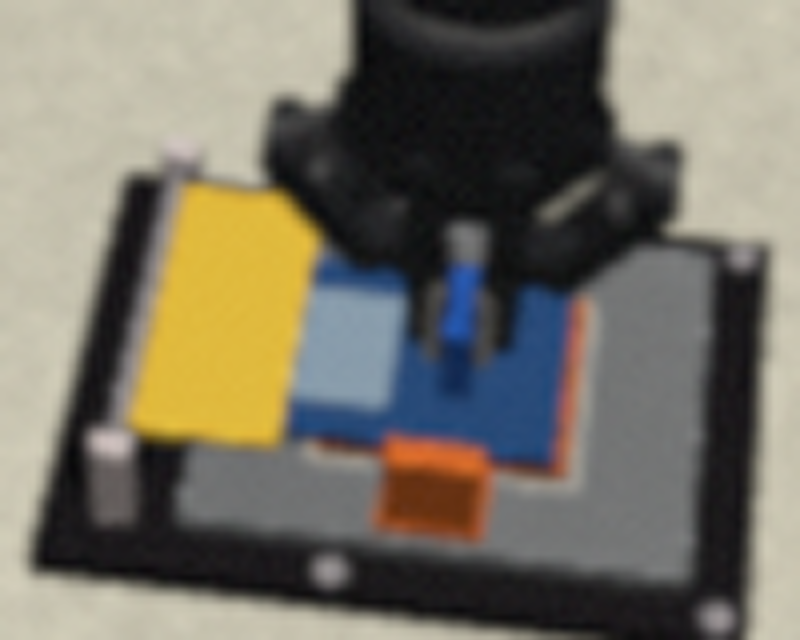

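View pics/r_t.png

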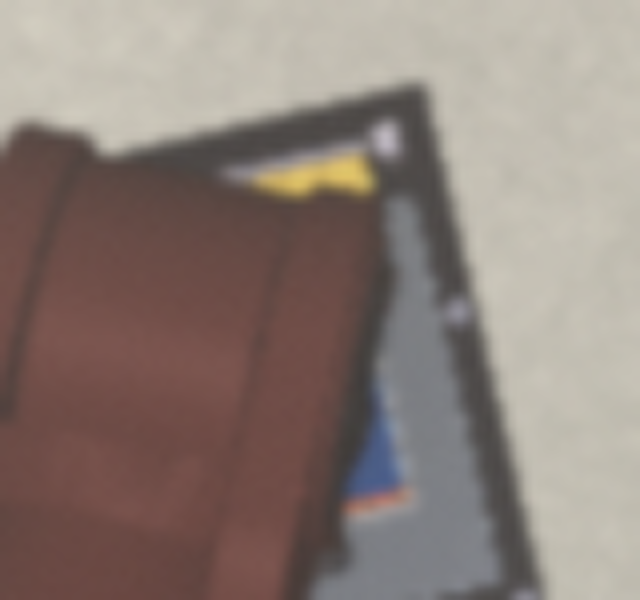

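Run:
```python
from h import *
S=np.load("S6.npy",allow_pickle=True).item()
P=from_crop(S,[(551,466),(572,288)],270,190,8,.030)
for J,yaw in(((574.8,8.4),12.26),((573.3,8.1),12.5)):
    a=np.radians(yaw);c,s=np.cos(a),np.sin(a)
    for p in P: d=p[:2]*1e3-np.array(J); print((d@[[c,-s],[s,c]]).round(1))
L=from_crop(S,[(283,445)],270,190,8,.044)[0]; d=L[:2]*1e3-np.array((574.8,8.4)); a=np.radians(12.26);print("leaf",d@np.array([[np.cos(a),-np.sin(a)],[np.sin(a),np.cos(a)]]))
# joint pixel-diff of leaf vs before
S0=np.load("S2.npy",allow_pickle=True).item()["image"]
a,b=mask(S0,"yellow"),mask(S["image"],"yellow"); m=np.zeros_like(a);m[225:260,280:310]=255
print("yellow px",(a&m>0).sum(),(b&m>0).sum(),((a^b)&m>0).sum())
```

```text
[-48.6  36.3]
[-49.  -35.1]
[-46.9  36.4]
[-47.7 -34.9]
leaf [33.81710761 49.89766533]
yellow px 375 369 10
```

The pressed state is steady at 18.5 N. The platen outline has moved down about 5 mm in the side view, the leaf is unchanged, and the spacer tab has not shifted along the jig. Handing in.

```bash
python3 -c "
from station import bot
s=bot.sense();print(s['time'],s['ft_force'],s['tool_pos']);print(bot.finish_job())"
```

```text
22.8833 [-9.13828477  0.82528509 18.51892252] [0.56141785 0.00277332 0.04562542]
the job is handed in; nothing more can be done
None
```

I laid the orange spacer nearest the robot in the white outline, tab on the left, and released it. I then slid the blue cover under the yellow leaf, pressed it down and handed the job in at 22.9 s, still holding it pressed.

**Last checks:**
- **Press:** the downward push held steady at about 18.5 N, well above the 7.5 N the platen needs. The tool sank 5.0 mm after first contact, and the side view shows the platen outline about 5 mm lower.
- **Leaf:** its free edge did not visibly move in the side view.
- **Squareness:** the cover is square to the leaf within about 0.3° and about 0.7 mm off centre sideways.
- **Spacer:** it stayed in its outline.
- **Bystanders:** I made no moves near the dish, phone or dropper bottle, but did not check them in the later pictures.

**Disagreements:**
- **Tuck depth:** the arm's position gives 24.5 mm and the side camera 26–27 mm, so roughly 25–26 mm is likely.
- **Sideways force:** about 9 N along −x remained while pressing, probably friction. Nothing visible shifted along the jig because of it.

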